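# Finish the crosswise drying stack of stretcher slats

## Robot

A 6-joint arm with a two-finger parallel gripper is mounted at the origin on the work surface. World frame = base frame: x ahead of the robot, y to its left, z up, the work surface at z = 0. Lengths are in m, angles in degrees, forces in N, time in s.
With the tool pointing down it reaches from about 0.375 to 0.9 m from the base axis. Payload 3.1 kg.
Tool frame: the origin (TCP) lies on the centre line of the jaws, within the pads' length; the fingertips stand 11 mm ahead of it and the grasp point (between the pads) lies 8 mm behind it; z points along the fingers, y is the line along which they close (so a half turn about z gives the same grasp; the last joint's range is limited). The gripper opens to 87 mm and grips with 3 to 60 N. Pads are 19 mm wide; open, the fingers measure 117 mm over their backs; the gripper's body (75 mm by 190 mm) begins 51 mm behind the grasp point.
Start: joints at [64.143, 30.224, 82.088, -0, 67.689, -10.227], TCP at [0.168, 0.602, 0.198] pointing down, gripper open.
Joint ranges: [-176.69, 176.69], [-43.24, 126.21], [12.49, 139.97], [-82, 262], [0, 151.66], [-163.58, 163.58]. Speed limits (degrees/s): [159.86, 159.86, 180, 180, 180, 180].

## Interface

Orientations are given as a 3x3 rotation matrix whose columns are the frame's x, y, z axes.
In Python, from rig import * gives the robot as it stands.
- The arm moves only by the shell command python3 -m inch 'ROWS'. ROWS is JSON, a list of rows, each an object of numbers: "gripper": the opening in per cent of the stroke, from 0 (shut) to 100 (fully open); "dx", "dy", "dz": the shift along the tool's x, y, z in mm; "turn": the turn about the tool's z in rad. A call has 1 to 12 rows; each row is the pose to reach, as a shift and turn from the pose commanded when the call began, along the tool's axes at that moment; what a row does not reach only later rows make up. A row lasts 1/10 s, in which the tool goes at most 50 mm and 8.59 degrees, less where a joint would pass 70% of its speed; a pose out of reach is approached as far as the arm can. A call with a gripper value outside its range is refused whole. The fingers move at their own pace and stop on an object; the grip force is fixed at half the most. Time passes only in rows, so rows that repeat a pose let the fingers close. It gives the time, the measured TCP pose, the force and the opening at its end, in the units of the state.
- read_state(): the state, without advancing time (a new reading comes with each control period).
- capture(name): name is "side" or "top" or "wrist"; returns the picture (420x560x3 uint8, red, green, blue); there is no depth.
- get_calibration(name): a dict with "camera_matrix" (3x3 intrinsics, pixels), "world_to_cam" (4x4, takes a point from world to camera coordinates); the wrist camera has in their place "T_tool_cam" (4x4, takes a point from camera to tool coordinates, whose origin is the TCP and whose axes are the flange's). Camera axes: x right, y down, z forward; pixel columns grow to the right and rows downward; lengths in m; the calibration is good to about 2 mm. A picture is of the moment at which its call begins: read the wrist's pose just before it. get_calibration takes no time and is no camera call.
- hand_in(): hands the job in, once; it reports no verdict.
Trained networks look in the newest picture that a camera, given by its name, has taken for a name from the list of things; names that differ only in an ending like _2 or _b are one class to them, and where a whole thing is asked for, a point or a joint stands for the part that bears it (a point fixed in the world has none). Each returns a list of dicts, best first, with "score" (0 to 1); they miss things now and then, are a little off and sometimes report something else, mostly with a low value. They report only what shows in the picture. A call takes as long as a camera call. They do not tell look-alikes from the thing itself.
- recognise(camera, query): "extent" ([centre column, centre row, width, height] in pixels, round what is visible of it).
The state is a dict: "time_s": time; "joint_positions": joint angles; "qvel": joint speeds; "tau": joint torques, N m; "position": TCP position; "tcp_rot": TCP orientation; "force": force on the tool from outside, world axes, zero at the start; "moment": the same for the moment, N m; "opening": opening from 0.0 (shut) to 1.0 (fully open).
Only numpy, scipy, OpenCV 4.12 (cv2) and the standard library are available. Lean on these libraries where they do the work, as an engineer would, in place of code of your own. Each camera call takes 0.05 s, during which the arm holds its last target. There are 200 camera calls.

## Task

Finish the crosswise drying stack on the cleat stand: first lay one of the three slats from the sloping easel board flat across both cleats, as the mirror image of the slat already lying there, then lay the other two flat across that pair, crosswise, one straight above each cleat with its ends sticking out evenly. Set the slats down without dropping them, leave the slat that is already there in its place, and do not disturb the jar, the tin or the palette knife.

Things in the scene. Friction and masses are not known exactly. Their poses are not given: they have to be found in the camera images.
- slat_a: a plain beech stretcher slat, 150 mm long (its y), 24 mm wide (its x), 14 mm thick (its z), about 40 g, with a thin dark line along both broad faces; origin at its centre. At the start it lies flat on the sloping easel board, level along its length, on the lowest of three pairs of pins; its z is square to the slope, its x points down the slope
- slat_b: a plain beech stretcher slat, 150 mm long (its y), 24 mm wide (its x), 14 mm thick (its z), about 40 g, with a thin dark line along both broad faces; origin at its centre. At the start it lies flat on the sloping easel board, level along its length, on the middle of three pairs of pins; its z is square to the slope, its x points down the slope
- slat_c: a plain beech stretcher slat, 150 mm long (its y), 24 mm wide (its x), 14 mm thick (its z), about 40 g, with a thin dark line along both broad faces; origin at its centre. At the start it lies flat on the sloping easel board, level along its length, on the highest of three pairs of pins; its z is square to the slope, its x points down the slope
- slat_started: a plain beech stretcher slat, 150 mm long (its y), 24 mm wide (its x), 14 mm thick (its z), about 40 g, with a thin dark line along both broad faces; origin at its centre. It already lies flat across both cleats of the stand, loose, with its centre about 45 mm from the middle of the stand on the stand's -y side and its y along the stand's x
- easel_board: fixed wooden easel board, 200 by 200 mm; its face rises at 35 degrees towards its -x. Origin on the table under the middle of the face, which is 105 mm up. Rims 6 mm proud run up both sides. Three pairs of 8 mm dowel pins, 10 mm proud, at y = -55 and +55 mm, each stop one slat from sliding down; slat centre lines are 63 mm apart up the slope, the middle one through the middle of the face
- cleat_stand: fixed stand: a plywood board 150 mm (x) by 170 mm (y), 12 mm thick, carrying two dark wooden cleats on edge, each 18 mm wide and 150 mm long, running along its y with centre lines at x = -45 and +45 mm; their level tops are 45 mm above the table. Origin on the table under the middle of the board
- medium_jar: bystander: closed amber glass jar, 52 mm across, 75 mm tall, standing; origin at the centre of its underside
- gesso_tin: bystander: plain metal tin, 64 mm across, 60 mm tall, standing; origin at the centre of its underside
- palette_knife: bystander: palette knife with a broad blade, about 170 mm long, lying along its x, handle to -x; origin at its underside
Things that resemble listed ones, but are neither listed nor needed, are in the scene too. Leave any yellow look-alike of the slat_a alone. What is shaped like the slat_c but yellow is not meant.

How it is judged:
By the outcome, as a careful person would: the job done as asked, in the order asked, and still so for the second after the job is handed in, with the robot touching nothing.
It also fails if it takes over 67 s, if anything falls off the work surface, if the arm or the gripper's body presses on something with over 40 N, if the wrist force passes 120 N, or if a joint passes its speed limit or range.

## Working session

There is one attempt and no reset: what is moved stays moved. The work goes in short steps, Python scripts to look and compute and a shell command to move; the robot and the scene stay as the last step left them, time stands still between calls to the robot, and variables do not carry over. Pictures are saved under pics/ and viewed, on a budget of 10 in all, crops included, one or two more only if the job needs it, and the job is handed in when it is done.

```bash
ls; mkdir -p pics
python3 - <<'E'
from rig import *
import cv2,numpy as np
for n in("side","top"):
    im=capture(n); cv2.imwrite(f"pics/{n}0.png",im[:,:,::-1]); c=get_calibration(n)
    print(n,np.round(c["camera_matrix"],1).tolist(),np.round(c["world_to_cam"],4).tolist())
    for q in("slat_a","easel_board","cleat_stand","medium_jar","gesso_tin","palette_knife"):
        print(q,[(np.round(d["extent"]).astype(int).tolist(),round(d["score"],2)) for d in recognise(n,q)])
s=read_state();print(s["time_s"],np.round(s["position"],4),np.round(s["tcp_rot"],3).tolist())
print(np.round(get_calibration("wrist")["T_tool_cam"],4).tolist(), np.round(get_calibration("wrist")["camera_matrix"],1).tolist())
a=cv2.imread("pics/side0.png");b=cv2.imread("pics/top0.png")
cv2.imwrite("pics/both0.png",cv2.resize(np.vstack([a,b]),None,fx=.714,fy=.714))
E
```

```text
pics
side [[509.9, 0.0, 278.2], [0.0, 509.9, 199.9], [0.0, 0.0, 1.0]] [[-0.987, -0.161, -0.0003, 0.5598], [-0.1058, 0.65, -0.7526, 0.1438], [0.1214, -0.7427, -0.6585, 1.0957], [0.0, 0.0, 0.0, 1.0]]
slat_a [([137, 327, 43, 65], 0.96), ([279, 275, 35, 73], 0.91), ([254, 279, 36, 65], 0.8), ([364, 349, 79, 19], 0.79), ([228, 286, 38, 70], 0.6)]
easel_board [([259, 296, 125, 150], 0.69)]
cleat_stand [([274, 175, 70, 44], 0.92)]
medium_jar [([180, 220, 28, 40], 0.59)]
gesso_tin [([364, 229, 27, 38], 0.61)]
palette_knife [([270, 230, 59, 22], 0.56)]
top [[512.4, 0.0, 275.3], [0.0, 512.4, 218.2], [0.0, 0.0, 1.0]] [[-0.0011, -1.0, -0.0033, 0.0113], [-0.9926, 0.0015, -0.1212, 0.6049], [0.1212, 0.0031, -0.9926, 1.1676], [0.0, 0.0, 0.0, 1.0]]
slat_a [([170, 252, 73, 22], 0.89), ([169, 324, 15, 62], 0.81), ([189, 206, 70, 17], 0.62), ([182, 226, 71, 15], 0.59), ([163, 144, 58, 50], 0.55)]
easel_board [([179, 234, 116, 89], 0.81)]
cleat_stand [([372, 217, 72, 71], 0.74)]
medium_jar [([271, 141, 22, 25], 0.86)]
gesso_tin [([292, 316, 29, 30], 0.69), ([179, 234, 119, 89], 0.5)]
palette_knife [([284, 234, 26, 68], 0.89)]
0.7 [0.1684 0.6019 0.1981] [[-0.963, 0.269, 0.0], [0.269, 0.963, 0.0], [0.0, 0.0, -1.0]]
[[0.0002, -0.9517, -0.3069, 0.0849], [1.0, 0.0002, 0.0, -0.0001], [0.0001, -0.3069, 0.9517, -0.1867], [0.0, 0.0, 0.0, 1.0]] [[300.9, 0.0, 273.5], [0.0, 300.9, 212.4], [0.0, 0.0, 1.0]]
```

View pics/top0.png

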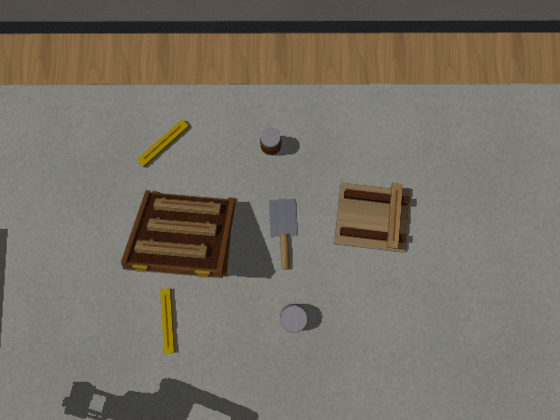

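View pics/side0.png

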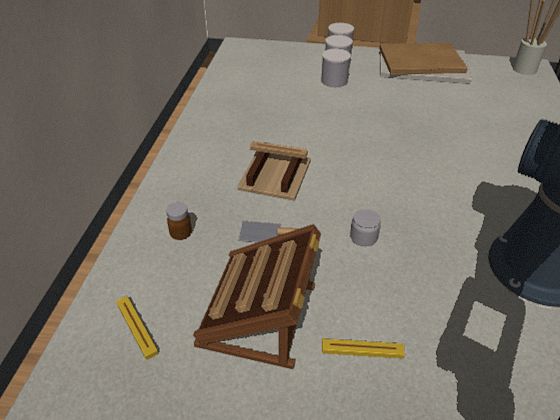

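The top view shows the easel at about (180,234) with its high edge, the one with the yellow clips, towards the robot. That makes slat_a the far slat at (189,206), slat_b the one at (182,226) and slat_c the near one at (170,250). The stand is at (372,217), with slat_started on its right side at (395,215). The yellow look-alikes at (163,144) and (167,320) are not on the board, so they stay untouched.

The tool can only point down, so I can't grip a tilted slat flat. I'll tip each slat on edge against its pins, grip it, lower it flat on the table, re-grip it and then lay it. Next I'll measure positions by segmentation.

```bash
cat > h.py <<'E'
from rig import *
import cv2,numpy as np
def cam(n):
    c=get_calibration(n);K=np.array(c["camera_matrix"])
    if n!="wrist": return K,np.array(c["world_to_cam"])
    s=read_state();T=np.eye(4);T[:3,:3]=s["tcp_rot"];T[:3,3]=s["position"]
    return K,np.linalg.inv(T@np.array(c["T_tool_cam"]))
def proj(K,W,P):
    P=np.atleast_2d(P);q=(W[:3,:3]@P.T+W[:3,3:]);q=K@q;return (q[:2]/q[2]).T
def ray(K,W,uv,z):
    R=W[:3,:3];C=-R.T@W[:3,3];d=R.T@np.linalg.inv(K)@np.array([uv[0],uv[1],1.]);return C+d*(z-C[2])/d[2]
def T2(x,y,deg):
    a=np.radians(deg);c,s=np.cos(a),np.sin(a);T=np.eye(4);T[:2,:2]=[[c,-s],[s,c]];T[:2,3]=[x,y];return T
E
python3 - <<'E'
from h import *
im=cv2.imread("pics/top0.png");K,W=cam("top")
for nm,(u,v),z in(("jar",(270,133),.075),("tin",(294,319),.06),("knife",(284,234),0.0),("a",(188,206),.075),("b",(182,227),.111),("c",(171,249),.147),("st",(395,216),.059),("ycl1",(163,144),.01),("ycl2",(167,320),.01),("stand",(372,217),.02)):
    print(nm,np.round(ray(K,W,(u,v),z),3))
out=np.hstack([cv2.resize(im[185:285,115:245],(520,400),interpolation=cv2.INTER_CUBIC),cv2.resize(im[170:270,325:395+25],None,fx=2.9,fy=4,interpolation=cv2.INTER_CUBIC)])
print(out.shape);cv2.imwrite("pics/crop1.png",out)
E
```

```text
jar [0.8   0.022 0.075]
tin [ 0.373 -0.031  0.06 ]
knife [ 0.571 -0.01   0.   ]
a [0.629 0.21  0.075]
b [0.577 0.216 0.111]
c [0.526 0.231 0.147]
st [ 0.607 -0.266  0.059]
ycl1 [0.792 0.285 0.01 ]
ycl2 [0.368 0.265 0.01 ]
stand [ 0.61 -0.22  0.02]
(400, 796, 3)
```

View pics/crop1.png

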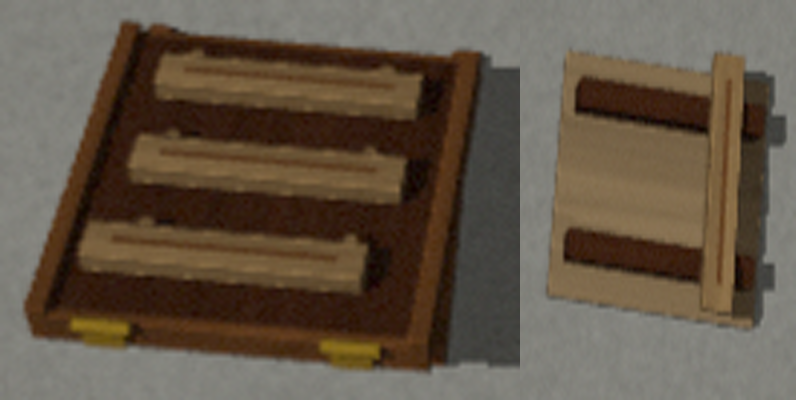

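```bash
python3 -m inch '[{"dx":0,"dy":0,"dz":-50},{"dx":-476,"dy":-284,"dz":-80,"turn":1.386},{"dx":-476,"dy":-284,"dz":-80,"turn":1.386},{"dx":-476,"dy":-284,"dz":-80,"turn":1.386},{"dx":-476,"dy":-284,"dz":-80,"turn":1.386},{"dx":-476,"dy":-284,"dz":-80,"turn":1.386},{"dx":-476,"dy":-284,"dz":-80,"turn":1.386},{"dx":-476,"dy":-284,"dz":-80,"turn":1.386},{"dx":-476,"dy":-284,"dz":-80,"turn":1.386},{"dx":-476,"dy":-284,"dz":-80,"turn":1.386},{"dx":-476,"dy":-284,"dz":-80,"turn":1.386},{"dx":-476,"dy":-284,"dz":-80,"turn":1.386,"gripper":60}]'
python3 - <<'E'
from h import *
s=read_state();print(s["time_s"],np.round(s["position"],4),np.round(s["tcp_rot"],3).tolist(),s["opening"],np.round(s["joint_positions"],1))
K,W=cam("wrist");im=capture("wrist");np.savez("w1.npz",K=K,W=W);cv2.imwrite("pics/w1.png",im[:,:,::-1])
E
```

```text
0.7 [0.1684 0.6019 0.1981] [[-0.963, 0.269, 0.0], [0.269, 0.963, 0.0], [0.0, 0.0, -1.0]] 1.0007716002635367 [ 64.1  30.2  82.1   0.   67.7 -10.2]invalid input
```

View pics/w1.png

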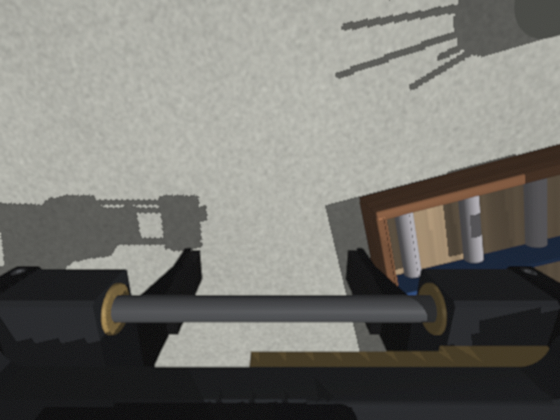

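The picture shows the open fingers and part of a crate, with the clear view lying on the +x side of the tool. The call was refused, so I'll give every key in each row.

```bash
python3 -m inch '[{"gripper":60,"dx":0,"dy":0,"dz":-50,"turn":0},{"gripper":60,"dx":-503,"dy":-381,"dz":-80,"turn":1.386},{"gripper":60,"dx":-503,"dy":-381,"dz":-80,"turn":1.386},{"gripper":60,"dx":-503,"dy":-381,"dz":-80,"turn":1.386},{"gripper":60,"dx":-503,"dy":-381,"dz":-80,"turn":1.386},{"gripper":60,"dx":-503,"dy":-381,"dz":-80,"turn":1.386},{"gripper":60,"dx":-503,"dy":-381,"dz":-80,"turn":1.386},{"gripper":60,"dx":-503,"dy":-381,"dz":-80,"turn":1.386},{"gripper":60,"dx":-503,"dy":-381,"dz":-80,"turn":1.386},{"gripper":60,"dx":-503,"dy":-381,"dz":-80,"turn":1.386},{"gripper":60,"dx":-503,"dy":-381,"dz":-80,"turn":1.386},{"gripper":60,"dx":-503,"dy":-381,"dz":-80,"turn":1.386}]'
python3 - <<'E'
from h import *
s=read_state();print(s["time_s"],np.round(s["position"],4),np.round(s["tcp_rot"],3).tolist(),s["opening"],np.round(s["joint_positions"],1))
K,W=cam("wrist");im=capture("wrist");np.savez("w1.npz",K=K,W=W);cv2.imwrite("pics/w2.png",im[:,:,::-1])
E
```

```text
time_s: 1.95
position: [0.5018, 0.1626, 0.2746]
tcp_rot: [[0.089, 0.996, 0.001], [0.996, -0.089, 0.0], [0.0, 0.001, -1.0]]
force: [0.6, 0.4, 0.8]
opening: 0.602
1.95 [0.5018 0.1626 0.2746] [[0.089, 0.996, 0.001], [0.996, -0.089, 0.0], [0.0, 0.001, -1.0]] 0.6018738653355096 [ 5.8 17.7 90.4  0.  71.9 10.9]
```

View pics/w2.png

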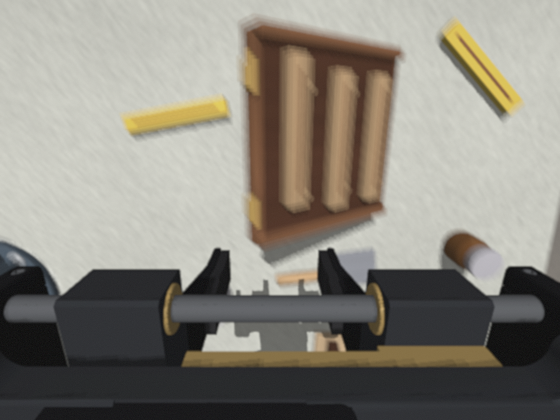

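The wrist view shows the easel with slat_c at about (297,130), b at (340,140) and a at (374,135). It is blurred because the arm was still moving. Next I fit the poses from the corner picks.

```bash
cat > fit.py <<'E'
from h import *
from scipy.optimize import least_squares
K,W=cam("top")
s35,c35=np.sin(np.radians(35)),np.cos(np.radians(35))
def eas(p): # slat-local point list -> world; p=(x,y,yaw,i,yoff) slat i: -1 c,0 b,1 a
    x,y,yaw,i,yo,L=p;L=np.array(L,float);u=L[:,0]+63*i;w=L[:,2]+7
    B=np.c_[u*c35+w*s35,L[:,1]+yo,105-u*s35+w*c35]/1e3
    T=T2(x,y,yaw);return B@T[:3,:3].T+T[:3,3]
picks={-1:[(83,222),(78,268),(368,245),(362,292)],0:[(132,135),(130,178),(408,157),(402,202)],1:[(157,57),(155,97),(422,75),(418,117)]}
L=[(12,75,7),(-12,75,-7),(12,-75,7),(-12,-75,-7)]
def f(v):
    r=[]
    for k,i in enumerate((-1,0,1)):
        r.append(proj(K,W,eas((v[0],v[1],v[2],i,v[3+k],L)))-(np.array(picks[i])/4+[115,185]))
    return np.r_[np.concatenate(r).ravel(),v[3:].mean()*1]
r=least_squares(f,[.57,.21,-5,0,0,0],x_scale=[.01,.01,1,1,1,1]);v=r.x
print("easel",np.round(v,4),"rms px",np.sqrt(np.mean(r.fun**2)))
for k,i in enumerate((-1,0,1)): print("cba"[k],np.round(eas((v[0],v[1],v[2],i,v[3+k],[(0,0,0)]))[0],4))
sp=[(567,52),(548,297),(752,326),(577,79),(576,112),(566,228),(564,262),(716,55),(744,55),(733,313),(701,311)]
sp=np.array([(325+(a-520)/2.9,170+b/4) for a,b in sp])
def g(v):
    M=[(75,85,12),(-75,85,12),(-75,-85,12),(54,75,45),(36,75,45),(-36,75,45),(-54,75,45)]
    a,t=v[3],np.radians(v[4]);ex=np.array([np.cos(t),np.sin(t)]);ey=np.array([-ex[1],ex[0]])
    S=[np.r_[ex*l+ey*w+[v[5],v[3]],59] for l,w in((75,12),(75,-12),(-75,-12),(-75,12))]
    P=np.array(M+[tuple(q) for q in S])/1e3;T=T2(*v[:3]);return (proj(K,W,P@T[:3,:3].T+T[:3,3])-sp).ravel()
r=least_squares(g,[.61,-.22,-5,-45,0,0],x_scale=[.01,.01,1,1,1,1]);print("stand",np.round(r.x,4),"rms",np.sqrt(np.mean(r.fun**2)));print(np.round(r.fun.reshape(-1,2),1).tolist())
E
python3 fit.py
python3 - <<'E'
from h import *
s=read_state();print(np.round(s["position"],4))
E
```

```text
easel [ 0.5725  0.2203 -4.5865  7.9767 -4.1714 -3.8054] rms px 0.628864087815958
c [0.5257 0.232  0.1469]
b [0.5762 0.2158 0.1107]
a [0.6277 0.2121 0.0746]
stand [  0.6096  -0.222   -6.2672 -43.9658   0.7382   2.9409] rms 0.5221574889199122
[[-1.3, -0.0], [-0.6, 0.3], [0.3, 0.8], [0.4, -0.2], [0.0, -0.9], [0.6, 0.4], [0.6, -0.4], [-0.4, -0.5], [0.3, 0.5], [-0.2, 0.2], [0.3, -0.3]]
[0.5083 0.1562 0.2751]
```

```bash
python3 -m inch '[{"gripper":60,"dx":0,"dy":-40,"dz":0,"turn":0},{"gripper":60,"dx":0,"dy":-80,"dz":0,"turn":0},{"gripper":60,"dx":0,"dy":-120,"dz":0,"turn":0},{"gripper":60,"dx":0,"dy":-160,"dz":0,"turn":0},{"gripper":60,"dx":0,"dy":-200,"dz":0,"turn":0},{"gripper":60,"dx":0,"dy":-240,"dz":0,"turn":0},{"gripper":60,"dx":0,"dy":-280,"dz":0,"turn":0},{"gripper":60,"dx":0,"dy":-280,"dz":0,"turn":0}]'
python3 - <<'E'
from h import *
s=read_state();print(np.round(s["joint_positions"],1))
im=cv2.imread("pics/w1.png")[230:420,0:560];im=cv2.convertScaleAbs(cv2.resize(im[10:130,120:430],None,fx=2.5,fy=2.5,interpolation=cv2.INTER_CUBIC),alpha=2.2,beta=25);cv2.imwrite("pics/fing.png",im)
E
```

```text
time_s: 2.8
position: [0.2157, 0.1884, 0.2734]
tcp_rot: [[0.085, 0.996, -0.004], [0.996, -0.085, -0.001], [-0.001, -0.004, -1.0]]
force: [0.4, 0.1, -0.0]
opening: 0.594
[ 18.3  -5.1 117.8   0.   67.5  23.1]
```

View pics/fing.png

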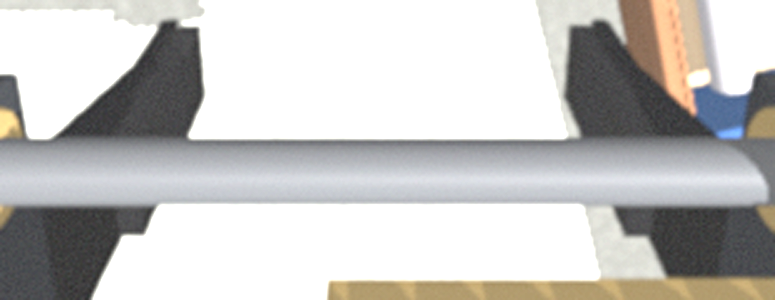

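```bash
python3 -m inch '[{"gripper":60,"dx":0,"dy":-30,"dz":40,"turn":0},{"gripper":60,"dx":0,"dy":-45,"dz":80,"turn":0},{"gripper":60,"dx":0,"dy":-45,"dz":120,"turn":0},{"gripper":60,"dx":0,"dy":-45,"dz":160,"turn":0},{"gripper":60,"dx":0,"dy":-45,"dz":180,"turn":0},{"gripper":60,"dx":0,"dy":-45,"dz":180,"turn":0}]'
python3 - <<'E'
from h import *
s=read_state();print(np.round(s["joint_positions"],2))
E
```

```text
time_s: 3.4
position: [0.1763, 0.1926, 0.0924]
tcp_rot: [[0.088, 0.996, -0.006], [0.996, -0.088, -0.002], [-0.003, -0.006, -1.0]]
force: [-0.1, -0.1, -0.6]
opening: 0.597
[ 2.2370e+01  1.9570e+01  1.3835e+02 -1.0000e-02  2.2440e+01  2.7440e+01]
```

```bash
python3 -m inch '[{"gripper":60,"dx":0,"dy":-20,"dz":0,"turn":0},{"gripper":60,"dx":0,"dy":-40,"dz":0,"turn":0},{"gripper":60,"dx":0,"dy":-60,"dz":0,"turn":0},{"gripper":60,"dx":0,"dy":-60,"dz":0,"turn":0}]'
python3 - <<'E'
from h import *
s=read_state();print(np.round(s["joint_positions"],2))
E
```

```text
time_s: 3.8
position: [0.1228, 0.2095, 0.1036]
tcp_rot: [[0.084, 0.996, -0.003], [0.996, -0.084, -0.008], [-0.008, -0.003, -1.0]]
force: [0.2, -0.2, 0.3]
opening: 0.601
[ 32.82  16.46 139.9   -0.65  24.05  38.26]
```

Tool orientation is held rigidly, so I can't tilt the tool. New plan, per slat:
1. Open the jaws along y and push the slat uphill from below so it pivots on one pin and turns lengthwise to the slope.
2. Squeeze its now-vertical sides and lift.
3. Flatten it by pressing it onto a level surface.

I'll start with slat_c.

```bash
python3 -m inch '[{"gripper":100,"dx":5,"dy":20,"dz":-45,"turn":-0.14},{"gripper":100,"dx":10,"dy":45,"dz":-90,"turn":-0.28},{"gripper":100,"dx":20,"dy":80,"dz":-125,"turn":-0.42},{"gripper":100,"dx":30,"dy":125,"dz":-147,"turn":-0.56},{"gripper":100,"dx":40,"dy":170,"dz":-147,"turn":-0.71},{"gripper":100,"dx":50,"dy":215,"dz":-147,"turn":-0.86},{"gripper":100,"dx":60,"dy":260,"dz":-147,"turn":-1.0},{"gripper":100,"dx":70,"dy":305,"dz":-147,"turn":-1.15},{"gripper":100,"dx":80,"dy":350,"dz":-147,"turn":-1.3},{"gripper":100,"dx":90,"dy":395,"dz":-147,"turn":-1.44},{"gripper":100,"dx":92.6,"dy":431,"dz":-147,"turn":-1.574},{"gripper":100,"dx":92.6,"dy":431,"dz":-147,"turn":-1.574}]'
cat > st.py <<'E'
from h import *
s=read_state();p=np.array(s["position"]);R=np.array(s["tcp_rot"])
print(s["time_s"],np.round(p,4),"yaw_y",round(np.degrees(np.arctan2(R[1,1],R[0,1])),2),"open mm",round(s["opening"]*87,1),"F",np.round(s["force"],1),np.round(s["joint_positions"],1))
import sys
if len(sys.argv)>3:
    t=np.array([float(a) for a in sys.argv[1:4]]);print("to target dx dy dz mm",np.round(R.T@(t-p)*1e3,1))
    if len(sys.argv)>4: print("turn",round(np.arctan2(R[1,1],R[0,1])-np.radians(float(sys.argv[4])),4))
E
python3 st.py .5605 .2653 .1453 85.4
```

```text
time_s: 5.0
position: [0.5682, 0.2632, 0.2476]
tcp_rot: [[-0.996, 0.086, 0.001], [0.086, 0.996, -0.008], [-0.002, -0.008, -1.0]]
force: [-0.5, -0.6, -0.4]
opening: 0.999
5.0 [0.5682 0.2632 0.2476] yaw_y 85.08 open mm 86.9 F [-0.5 -0.6 -0.4] [ 14.9  27.6  78.5  -0.5  74.  -70.1]
to target dx dy dz mm [  8.    2.2 102.2]
turn -0.0055
```

```bash
python3 -m inch '[{"gripper":100,"dx":6,"dy":2,"dz":50,"turn":0},{"gripper":100,"dx":8,"dy":2,"dz":90,"turn":0},{"gripper":100,"dx":8,"dy":2,"dz":102,"turn":0},{"gripper":100,"dx":8,"dy":2,"dz":102,"turn":0}]'
python3 st.py .5605 .2653 .1453
python3 - <<'E'
from h import *
a=capture("top")[130:330,90:290];b=capture("side")[210:410,170:370]
o=np.hstack([cv2.resize(i,(400,400),interpolation=cv2.INTER_CUBIC) for i in(a,b)]);cv2.imwrite("pics/p1.png",cv2.convertScaleAbs(o[:,:,::-1],alpha=1.4))
E
```

```text
time_s: 5.4
position: [0.5522, 0.2656, 0.1439]
tcp_rot: [[-0.996, 0.085, -0.009], [0.085, 0.996, -0.01], [0.008, -0.011, -1.0]]
force: [0.9, -0.2, -0.2]
opening: 1.001
5.4 [0.5522 0.2656 0.1439] yaw_y 85.1 open mm 87.1 F [ 0.9 -0.2 -0.2] [ 15.5  33.2  86.3  -0.5  61.1 -69.4]
to target dx dy dz mm [-8.2  0.3 -1.5]
```

View pics/p1.png

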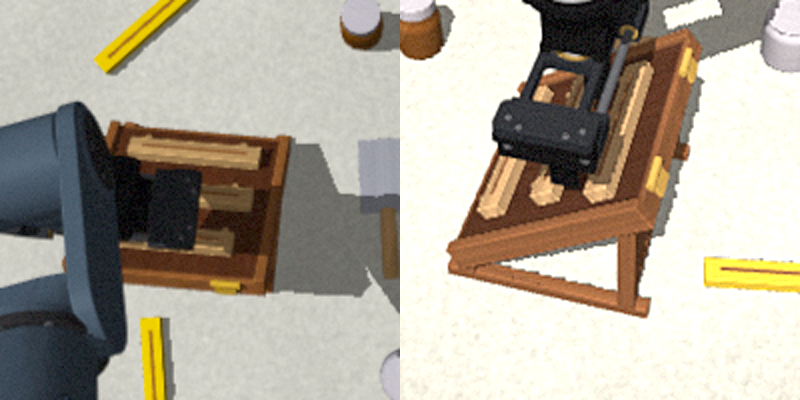

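The fingers are down on slat_c's downhill side, with the left finger past its left end at side-view pixel (565,175). Now I push uphill.

```bash
python3 -m inch '[{"gripper":100,"dx":6,"dy":0,"dz":-4.2,"turn":0},{"gripper":100,"dx":12,"dy":0,"dz":-8.4,"turn":0},{"gripper":100,"dx":18,"dy":0,"dz":-12.6,"turn":0},{"gripper":100,"dx":24,"dy":0,"dz":-16.8,"turn":0},{"gripper":100,"dx":30,"dy":0,"dz":-21,"turn":0},{"gripper":100,"dx":36,"dy":0,"dz":-25.2,"turn":0},{"gripper":100,"dx":42,"dy":0,"dz":-29.4,"turn":0},{"gripper":100,"dx":48,"dy":0,"dz":-33.6,"turn":0},{"gripper":100,"dx":53,"dy":0,"dz":-37,"turn":0}]'
python3 - <<'E'
from h import *
a=capture("wrist");b=capture("side")[210:410,170:370]
o=np.hstack([cv2.resize(a,(533,400)),cv2.resize(b,(400,400),interpolation=cv2.INTER_CUBIC)[:,:260]]);cv2.imwrite("pics/p2.png",cv2.convertScaleAbs(o[:,:,::-1],alpha=1.4))
E
```

```text
time_s: 6.4
position: [0.5003, 0.2714, 0.1823]
tcp_rot: [[-0.996, 0.085, -0.005], [0.085, 0.996, -0.009], [0.005, -0.009, -1.0]]
force: [-0.0, 0.1, -0.6]
opening: 1.003
```

View pics/p2.png

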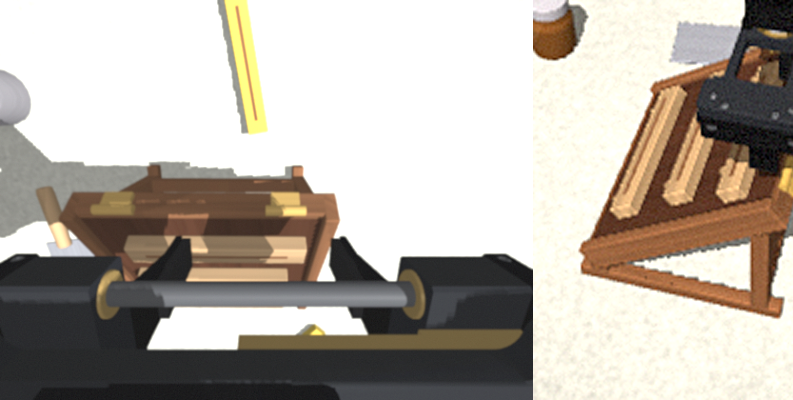

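Slats a and b look untouched. Slat_c seems to still lie straight at about (212,245) in the wrist part, so I'll check it by numbers.

```bash
python3 st.py
python3 - <<'E'
from h import *
import importlib,io,contextlib
with contextlib.redirect_stdout(io.StringIO()): import fit
v=fit.v
for n in("wrist","side"):
    K,W=cam(n);capture(n)
    for q in recognise(n,"slat_a"): print(n,np.round(q["extent"]).astype(int),round(q["score"],2))
    for k,i in enumerate((-1,0,1)):
        L=[(sx*12,sy*75,sz*7) for sx in(-1,1) for sy in(-1,1) for sz in(-1,1)]
        p=proj(K,W,fit.eas((v[0],v[1],v[2],i,v[3+k],L)));lo,hi=p.min(0),p.max(0)
        print(" pred","cba"[k],np.round(np.r_[(lo+hi)/2,hi-lo]).astype(int))
E
```

```text
6.5 [0.5003 0.2715 0.1825] yaw_y 85.16 open mm 86.9 F [ 0.3 -0.4 -0.4] [ 17.5  27.2  90.8  -0.4  62.4 -67.5]
wrist [224 288 157  14] 0.89
wrist [258  71  40 142] 0.86
wrist [227 261 191  25] 0.74
wrist [267 323  57  -2] 0.55
wrist [330 350  22   9] 0.54
wrist [212 249 291 154] 0.28
 pred c [226 261 193  29]
 pred b [222 291 159  23]
 pred a [231 313 135  19]
side [137 328  40  62] 0.92
side [250 280  29  67] 0.91
side [364 349  79  18] 0.87
side [228 285  36  67] 0.74
side [278 276  26  71] 0.64
side [253 173  32  41] 0.25
 pred c [279 275  36  72]
 pred b [253 278  37  69]
 pred a [228 286  39  68]
```

Run:
```python
from h import *
s=read_state();T=np.eye(4);T[:3,:3]=s["tcp_rot"];T[:3,3]=s["position"]
P=np.array([[sx*.0095,sy*(.0435+t),z,1] for sy in(-1,1) for sx in(-1,1) for t in(0,.015) for z in(.011,-.027)])@T.T
o=[]
for n,(r,c),f in(("side",(225,215),4),("wrist",(190,130),2.6)):
    K,W=cam(n);im=cv2.convertScaleAbs(capture(n)[:,:,::-1],alpha=1.6,beta=15)
    h,w=(140,90) if n=="side" else (140,280)
    im=cv2.resize(im[r:r+h,c:c+w],(w*4,560) if n=="side" else (int(w*1.55),int(h*1.55)),interpolation=cv2.INTER_CUBIC)
    k=4 if n=="side" else 1.55
    for i,p in enumerate(proj(K,W,P[:,:3])):
        q=((p-[c,r])*k).astype(int);cv2.circle(im,tuple(int(a) for a in q),3,(0,0,255) if i%2==0 else (0,255,0),-1)
    o.append(im)
H=np.zeros((560,o[0].shape[1]+o[1].shape[1],3),np.uint8);H[:,:o[0].shape[1]]=o[0];H[:o[1].shape[0],o[0].shape[1]:]=o[1]
print(H.shape);cv2.imwrite("pics/p3.png",H)
```

```text
(560, 794, 3)
```

View pics/p3.png

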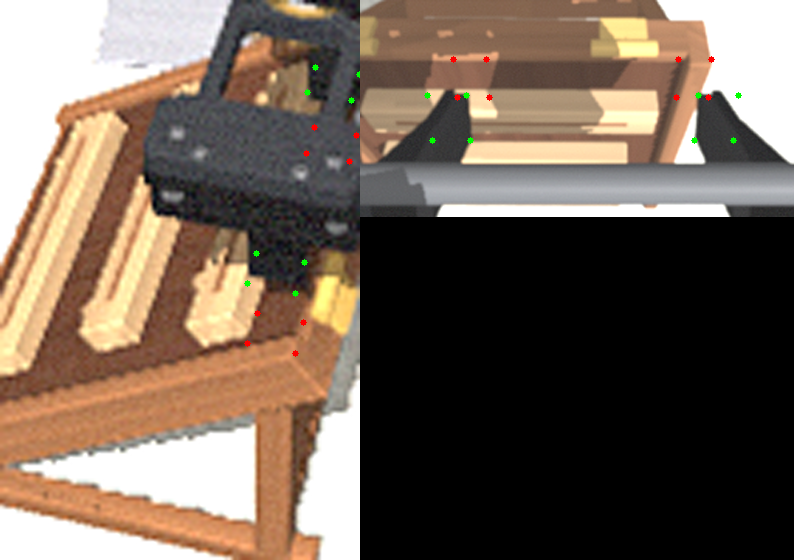

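The overlay settles it: the real fingertips (green, about 28 mm behind the TCP) are roughly 39 mm shorter than stated, so the push passed over slat_c without touching it. From here I'll use tip = TCP − 28 mm along the tool and repeat the push.

```bash
python3 st.py .5605 .2653 .1063 85.4; python3 -m inch '[{"gripper":100,"dx":-30,"dy":-1,"dz":0,"turn":0},{"gripper":100,"dx":-60.5,"dy":-1,"dz":20,"turn":0},{"gripper":100,"dx":-60.5,"dy":-1,"dz":60,"turn":0},{"gripper":100,"dx":-60.5,"dy":-1,"dz":76,"turn":0},{"gripper":100,"dx":-60.5,"dy":-1,"dz":76,"turn":0},{"gripper":100,"dx":-55,"dy":-1,"dz":72,"turn":0},{"gripper":100,"dx":-50,"dy":-1,"dz":69,"turn":0},{"gripper":100,"dx":-45,"dy":-1,"dz":65.5,"turn":0},{"gripper":100,"dx":-40,"dy":-1,"dz":62,"turn":0}]'; python3 -m inch '[{"gripper":100,"dx":6,"dy":0,"dz":-4.2,"turn":0},{"gripper":100,"dx":12,"dy":0,"dz":-8.4,"turn":0},{"gripper":100,"dx":18,"dy":0,"dz":-12.6,"turn":0},{"gripper":100,"dx":18,"dy":0,"dz":-12.6,"turn":0}]'
cat > look.py <<'E'
from h import *
import sys,time
o=[]
for a in sys.argv[2:]:
    n,r,c,h,w=a.split(",");r,c,h,w=map(int,(r,c,h,w));o.append(cv2.resize(capture(n)[r:r+h,c:c+w],(int(w*400/h),400),interpolation=cv2.INTER_CUBIC))
cv2.imwrite("pics/"+sys.argv[1]+".png",cv2.convertScaleAbs(np.hstack(o)[:,:,::-1],alpha=1.5,beta=10))
E
python3 look.py q1 side,215,190,150,130 wrist,150,60,230,260
```

```text
6.8 [0.501  0.2712 0.1817] yaw_y 85.13 open mm 87.1 F [-1.3  0.8  0.5] [ 17.4  27.3  90.7  -0.4  62.4 -67.5]
to target dx dy dz mm [-60.1  -0.1  75.2]
turn -0.0047
time_s: 7.7
position: [0.5411, 0.2643, 0.1193]
tcp_rot: [[-0.996, 0.084, -0.004], [0.085, 0.996, -0.012], [0.003, -0.013, -1.0]]
force: [2.9, -4.0, -0.4]
opening: 0.997
time_s: 8.1
position: [0.5282, 0.2683, 0.1353]
tcp_rot: [[-0.997, 0.081, 0.009], [0.081, 0.997, -0.008], [-0.01, -0.008, -1.0]]
force: [8.3, -1.7, 1.3]
opening: 1.001
```

View pics/q1.png

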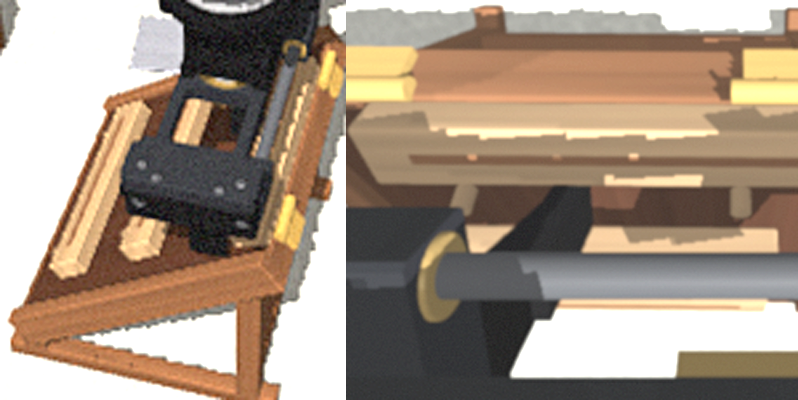

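Slat_c has moved straight up about 29 mm, clear of its pins, without turning; it now sits at the board's top edge. I'll back off to see whether friction holds it there.

```bash
python3 -m inch '[{"gripper":100,"dx":-6,"dy":0,"dz":4.2,"turn":0},{"gripper":100,"dx":-12,"dy":0,"dz":8.4,"turn":0},{"gripper":100,"dx":-12,"dy":0,"dz":8.4,"turn":0}]'
cat > chk.py <<'E'
from h import *
import io,contextlib
with contextlib.redirect_stdout(io.StringIO()): import fit
v=fit.v
for n in("wrist","side"):
    K,W=cam(n);capture(n)
    for q in recognise(n,"slat_a")[:5]: print(n,np.round(q["extent"]).astype(int),round(q["score"],2))
    for m in(0,10,20,29,37):
        L=[(sx*12-m,sy*75,sz*7) for sx in(-1,1) for sy in(-1,1) for sz in(-1,1)]
        p=proj(K,W,fit.eas((v[0],v[1],v[2],-1,v[3],L)));lo,hi=p.min(0),p.max(0)
        print(" pred c up",m,np.round(np.r_[(lo+hi)/2,hi-lo]).astype(int))
E
python3 chk.py
```

```text
time_s: 8.5
position: [0.535, 0.2674, 0.1242]
tcp_rot: [[-0.996, 0.085, -0.005], [0.085, 0.996, -0.008], [0.004, -0.008, -1.0]]
force: [2.4, 0.0, 3.7]
opening: 0.997
wrist [220 289 183  18] 0.91
wrist [242 326 122  12] 0.87
wrist [262  54  45 108] 0.83
wrist [206 232 295  45] 0.61
 pred c up 0 [209 252 270  41]
 pred c up 10 [205 244 284  43]
 pred c up 20 [202 234 298  46]
 pred c up 29 [198 224 313  49]
 pred c up 37 [194 215 328  52]
side [226 289  35  65] 0.87
side [294 273  22  69] 0.7
side [362 351  79  18] 0.7
side [138 327  40  66] 0.62
side [251 284  33  55] 0.54
 pred c up 0 [279 275  36  72]
 pred c up 10 [284 274  36  73]
 pred c up 20 [288 273  35  73]
 pred c up 29 [293 272  35  73]
 pred c up 37 [296 270  35  74]
```

Slat_c slides back with the finger, so friction does not hold it. It can, however, be pushed past the board's top edge, and a jaw closing along x can straddle that edge. I'll do that: one finger behind the board and one downhill of slat_c.

```bash
date; stat -c %y pics/side0.png; python3 -m inch '[{"gripper":100,"dx":-14,"dy":0,"dz":10,"turn":0},{"gripper":100,"dx":-22,"dy":0,"dz":-20,"turn":0.1},{"gripper":100,"dx":-22,"dy":-5,"dz":-65,"turn":0.24},{"gripper":100,"dx":-10,"dy":-10,"dz":-90,"turn":0.39},{"gripper":100,"dx":0,"dy":-15,"dz":-95,"turn":0.54},{"gripper":100,"dx":10,"dy":-20,"dz":-95,"turn":0.69},{"gripper":100,"dx":20,"dy":-25,"dz":-95,"turn":0.84},{"gripper":100,"dx":30,"dy":-30,"dz":-95,"turn":0.99},{"gripper":100,"dx":33,"dy":-36,"dz":-95,"turn":1.14},{"gripper":100,"dx":33,"dy":-36,"dz":-95,"turn":1.29},{"gripper":100,"dx":33,"dy":-36,"dz":-95,"turn":1.44},{"gripper":100,"dx":33,"dy":-36,"dz":-95,"turn":1.57}]'; python3 -m inch '[{"gripper":100,"dx":0,"dy":0,"dz":0,"turn":0},{"gripper":100,"dx":0,"dy":0,"dz":0,"turn":0}]'; python3 st.py .4993 .2341 .111 -4.6
```

```text
Fri Dec  4 04:30:10 UTC 2026
2026-12-04 04:12:48.217514821 +0000
time_s: 9.9
position: [0.4966, 0.2342, 0.2183]
tcp_rot: [[0.089, 0.996, -0.01], [0.996, -0.089, -0.01], [-0.011, -0.01, -1.0]]
force: [0.3, -0.5, 0.0]
opening: 0.999
time_s: 10.1
position: [0.4976, 0.2345, 0.2187]
tcp_rot: [[0.081, 0.997, -0.008], [0.997, -0.081, -0.01], [-0.01, -0.008, -1.0]]
force: [0.2, 0.1, -0.4]
opening: 1.002
10.1 [0.4976 0.2345 0.2187] yaw_y -4.63 open mm 87.2 F [ 0.2  0.1 -0.4] [13.8 23.3 91.  -0.5 66.2 18.7]
to target dx dy dz mm [  0.9   2.6 107.7]
turn -0.0006
```

```bash
python3 -m inch '[{"gripper":100,"dx":1,"dy":0,"dz":45,"turn":0},{"gripper":100,"dx":1,"dy":0,"dz":85,"turn":0},{"gripper":100,"dx":1,"dy":0,"dz":109,"turn":0},{"gripper":100,"dx":1,"dy":0,"dz":109,"turn":0},{"gripper":97,"dx":1,"dy":0,"dz":109,"turn":0}]' && python3 -m inch '[{"gripper":91,"dx":0,"dy":0,"dz":-2,"turn":0},{"gripper":85,"dx":0,"dy":0,"dz":-4,"turn":0},{"gripper":79,"dx":0,"dy":0,"dz":-6,"turn":0},{"gripper":73,"dx":0,"dy":0,"dz":-8,"turn":0},{"gripper":67,"dx":0,"dy":0,"dz":-10,"turn":0},{"gripper":61,"dx":0,"dy":0,"dz":-12,"turn":0},{"gripper":55,"dx":0,"dy":0,"dz":-14,"turn":0},{"gripper":49,"dx":0,"dy":0,"dz":-16,"turn":0},{"gripper":43,"dx":0,"dy":0,"dz":-18,"turn":0},{"gripper":37,"dx":0,"dy":0,"dz":-19,"turn":0},{"gripper":32,"dx":0,"dy":0,"dz":-19,"turn":0},{"gripper":25,"dx":0,"dy":0,"dz":-19,"turn":0}]'; python3 -m inch '[{"gripper":20,"dx":0,"dy":0,"dz":0,"turn":0},{"gripper":10,"dx":0,"dy":0,"dz":0,"turn":0}]'; python3 st.py; python3 look.py q2 side,215,190,150,130 wrist,150,140,230,260
```

```text
time_s: 10.6
position: [0.498, 0.2347, 0.1105]
tcp_rot: [[0.083, 0.997, -0.007], [0.997, -0.083, -0.009], [-0.01, -0.006, -1.0]]
force: [0.7, 0.5, -0.2]
opening: 0.984
time_s: 11.8
position: [0.4972, 0.2349, 0.1298]
tcp_rot: [[0.084, 0.996, -0.008], [0.996, -0.084, -0.009], [-0.01, -0.007, -1.0]]
force: [-4.1, 0.9, 5.0]
opening: 0.392
time_s: 12.0
position: [0.4972, 0.2349, 0.1298]
tcp_rot: [[0.084, 0.996, -0.008], [0.996, -0.084, -0.009], [-0.009, -0.007, -1.0]]
force: [-3.2, -0.2, 5.0]
opening: 0.393
12.0 [0.4972 0.2349 0.1298] yaw_y -4.82 open mm 34.2 F [-3.2 -0.2  5. ] [13.9 30.  96.3 -0.5 54.3 19. ]
```

View pics/q2.png

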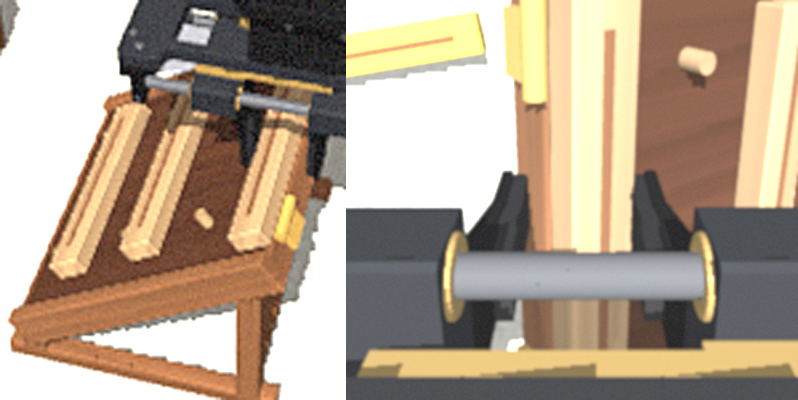

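The jaws hold slat_c with its uphill edge over the top frame, but the far finger is stopped by the frame at 34 mm. I'll shift further uphill and up, then close again.

```bash
python3 -m inch '[{"gripper":41,"dx":0,"dy":-3,"dz":-2.5,"turn":0},{"gripper":41,"dx":0,"dy":-6,"dz":-5,"turn":0},{"gripper":41,"dx":0,"dy":-8,"dz":-6.5,"turn":0},{"gripper":36,"dx":0,"dy":-8,"dz":-6.5,"turn":0},{"gripper":30,"dx":0,"dy":-8,"dz":-6.5,"turn":0},{"gripper":20,"dx":0,"dy":-8,"dz":-6.5,"turn":0},{"gripper":10,"dx":0,"dy":-8,"dz":-6.5,"turn":0}]'; python3 st.py
```

```text
time_s: 12.8
position: [0.5006, 0.2349, 0.1396]
tcp_rot: [[0.083, 0.996, 0.016], [0.996, -0.083, -0.009], [-0.007, 0.016, -1.0]]
force: [10.8, -5.2, 7.0]
opening: 0.31
12.8 [0.5006 0.2349 0.1396] yaw_y -4.78 open mm 27.0 F [10.8 -5.2  7. ] [14.  28.9 96.4 -0.9 54.  19.3]
```

```bash
python3 -m inch '[{"gripper":5,"dx":0,"dy":3,"dz":-5,"turn":0},{"gripper":5,"dx":0,"dy":5,"dz":-15,"turn":0},{"gripper":5,"dx":0,"dy":5,"dz":-40,"turn":0},{"gripper":5,"dx":0,"dy":5,"dz":-60,"turn":0},{"gripper":5,"dx":0,"dy":5,"dz":-60,"turn":0}]'; python3 st.py; python3 look.py q3 side,165,190,200,170 wrist,150,140,230,260
```

```text
time_s: 13.3
position: [0.4973, 0.2364, 0.1985]
tcp_rot: [[0.084, 0.996, -0.0], [0.996, -0.084, -0.007], [-0.007, 0.0, -1.0]]
force: [1.1, -0.0, 0.2]
opening: 0.285
13.3 [0.4973 0.2364 0.1985] yaw_y -4.8 open mm 24.8 F [ 1.1 -0.   0.2] [14.  24.5 92.7 -0.5 62.9 19. ]
```

View pics/q3.png

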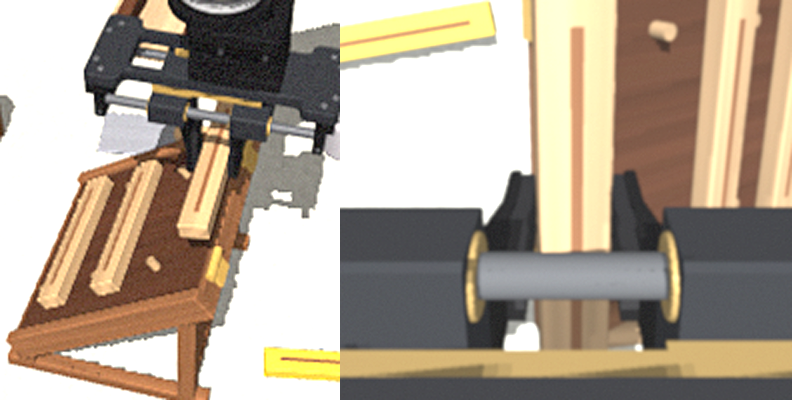

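Slat_c is held and has rolled flat in the jaws (opening 24.8 mm), with its dark line on top. Now I carry it to the stand.

```bash
python3 -m inch '[{"gripper":5,"dx":0,"dy":0,"dz":-30,"turn":0},{"gripper":5,"dx":-35,"dy":15,"dz":-40,"turn":0.14},{"gripper":5,"dx":-75,"dy":30,"dz":-40,"turn":0.28},{"gripper":5,"dx":-115,"dy":45,"dz":-40,"turn":0.43},{"gripper":5,"dx":-155,"dy":60,"dz":-40,"turn":0.58},{"gripper":5,"dx":-200,"dy":78,"dz":-40,"turn":0.73},{"gripper":5,"dx":-245,"dy":95,"dz":-30,"turn":0.88},{"gripper":5,"dx":-290,"dy":112,"dz":-10,"turn":1.03},{"gripper":5,"dx":-335,"dy":130,"dz":10,"turn":1.18},{"gripper":5,"dx":-375,"dy":145,"dz":40,"turn":1.33},{"gripper":5,"dx":-403,"dy":154.5,"dz":70,"turn":1.47},{"gripper":5,"dx":-403,"dy":154.5,"dz":90,"turn":1.597}]'; python3 -m inch '[{"gripper":5,"dx":0,"dy":0,"dz":0,"turn":0},{"gripper":5,"dx":0,"dy":0,"dz":0,"turn":0},{"gripper":5,"dx":0,"dy":0,"dz":0,"turn":0}]'; python3 st.py .6175 -.1781 .017 -96.27; python3 look.py q4 wrist,100,60,280,460
```

```text
time_s: 14.6
position: [0.6145, -0.184, 0.1045]
tcp_rot: [[0.993, -0.12, -0.009], [-0.12, -0.993, -0.009], [-0.008, 0.01, -1.0]]
force: [-0.5, 0.3, 0.6]
opening: 0.28
time_s: 14.9
position: [0.616, -0.1788, 0.1099]
tcp_rot: [[0.994, -0.107, -0.004], [-0.107, -0.994, -0.009], [-0.003, 0.01, -1.0]]
force: [-0.1, -0.6, -0.5]
opening: 0.278
14.9 [ 0.616  -0.1788  0.1099] yaw_y -96.14 open mm 24.2 F [-0.1 -0.6 -0.5] [-25.9  37.4  84.   -0.7  58.6  70.6]
to target dx dy dz mm [ 1.7 -1.8 92.9]
turn 0.0023
```

View pics/q4.png

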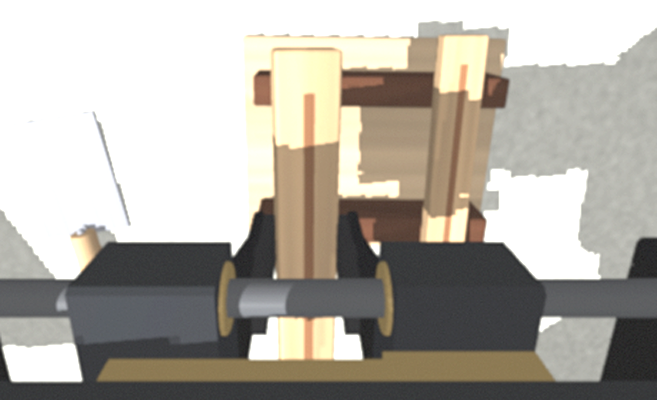

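The picture shows the held slat at column 305 over both cleats, with slat_started at column 462. I'll refine the stand pose and the held slat's place from these picks.

```bash
cat > fit2.py <<'E'
from h import *
from scipy.optimize import least_squares
K,W=cam("wrist")
px=lambda l:np.array(l)/1.4286+[60,100]
M=[(75,85,12),(54,75,45),(54,-75,45),(-36,75,45),(-36,-75,45)];o=px([(247,38),(257,72),(505,78),(262,200),(483,207)])
so=px([(441,37),(489,38)])
def g(v):
    S=[(v[4]+75,v[3]+12,59),(v[4]+75,v[3]-12,59)];P=np.array(M+S)/1e3;T=T2(*v[:3]);return np.r_[(proj(K,W,P@T[:3,:3].T+T[:3,3])-np.r_[o,so]).ravel(),(v[4]-0)*.1]
r=least_squares(g,[.61,-.222,-6.3,-45,0],x_scale=[.01,.01,1,1,1]);print("stand",np.round(r.x,4));print(np.round(r.fun[:-1].reshape(-1,2),1).tolist())
t=np.array(get_calibration("wrist")["T_tool_cam"]);Wt=np.linalg.inv(t)
ho=px([(273,50),(340,50)])
def f(v): 
    xe,yc,z=v;return (proj(K,Wt,np.array([(xe,yc-12,z),(xe,yc+12,z)])/1e3)-ho).ravel()
h=least_squares(f,[75,0,-40]);print("held far end x,yc,ztop (tool mm)",np.round(h.x,1),np.round(h.fun,1))
E
python3 fit2.py
```

```text
stand [  0.6149  -0.2243  -7.1421 -39.6287  -0.7789]
[[-3.0, -5.6], [-2.3, -1.7], [5.0, -2.9], [-3.9, 8.6], [4.2, 5.6], [1.2, 0.0], [-1.2, -0.1]]
held far end x,yc,ztop (tool mm) [ 75.4   0.7 -28. ] [ 0. -0. -0.  0.]
```

```bash
sed -i 's/^M=.*/M=[(75,85,12),(36,75,45),(36,-75,45),(-54,-75,45)];o=px([(247,38),(256,103),(505,105),(484,240)])/' fit2.py; python3 fit2.py
```

```text
stand [  0.613   -0.2248  -6.6511 -39.5247   0.7272]
[[-2.8, -2.7], [-0.6, 1.2], [1.8, 1.1], [1.7, 1.1], [1.2, 0.2], [-1.2, -0.2]]
held far end x,yc,ztop (tool mm) [ 75.4   0.7 -28. ] [ 0. -0. -0.  0.]
```

```bash
python3 -m inch '[{"gripper":5,"dx":1,"dy":-1,"dz":30,"turn":0},{"gripper":5,"dx":1,"dy":-1,"dz":55,"turn":0},{"gripper":5,"dx":1,"dy":-1,"dz":66,"turn":0},{"gripper":5,"dx":1,"dy":-1,"dz":66,"turn":0}]'; python3 st.py
```

```text
time_s: 15.35
position: [0.6157, -0.1783, 0.0425]
tcp_rot: [[0.994, -0.109, -0.007], [-0.109, -0.994, -0.008], [-0.006, 0.009, -1.0]]
force: [0.2, -0.8, 0.5]
opening: 0.286
15.35 [ 0.6157 -0.1783  0.0425] yaw_y -96.23 open mm 24.9 F [ 0.2 -0.8  0.5] [-25.8  42.7  86.   -0.8  51.4  70.9]
```

```bash
python3 -m inch '[{"gripper":5,"dx":0,"dy":-2,"dz":2,"turn":0},{"gripper":5,"dx":0,"dy":-2,"dz":4,"turn":0},{"gripper":5,"dx":0,"dy":-2,"dz":6,"turn":0},{"gripper":5,"dx":0,"dy":-2,"dz":8,"turn":0},{"gripper":5,"dx":0,"dy":-2,"dz":10,"turn":0},{"gripper":5,"dx":0,"dy":-2,"dz":10,"turn":0}]';python3 -m inch '[{"gripper":5,"dx":0,"dy":0,"dz":2,"turn":0},{"gripper":5,"dx":0,"dy":0,"dz":4,"turn":0},{"gripper":5,"dx":0,"dy":0,"dz":4,"turn":0}]'
```

```text
time_s: 15.95
position: [0.6163, -0.1774, 0.0328]
tcp_rot: [[0.994, -0.11, -0.006], [-0.11, -0.994, -0.009], [-0.005, 0.009, -1.0]]
force: [0.2, 0.7, -0.4]
opening: 0.282
time_s: 16.25
position: [0.6162, -0.1774, 0.0287]
tcp_rot: [[0.994, -0.11, -0.006], [-0.11, -0.994, -0.009], [-0.005, 0.009, -1.0]]
force: [-0.0, 0.4, -1.9]
opening: 0.282
```

```bash
python3 -m inch '[{"gripper":5,"dx":0,"dy":0,"dz":1.5,"turn":0},{"gripper":5,"dx":0,"dy":0,"dz":2,"turn":0},{"gripper":5,"dx":0,"dy":0,"dz":2,"turn":0}]';python3 -m inch '[{"gripper":5,"dx":0,"dy":0,"dz":1.5,"turn":0},{"gripper":5,"dx":0,"dy":0,"dz":2,"turn":0},{"gripper":5,"dx":0,"dy":0,"dz":2,"turn":0}]'
```

```text
time_s: 16.55
position: [0.6164, -0.1775, 0.027]
tcp_rot: [[0.994, -0.11, -0.005], [-0.11, -0.994, -0.009], [-0.004, 0.009, -1.0]]
force: [0.0, 0.7, -0.7]
opening: 0.283
time_s: 16.85
position: [0.6167, -0.1775, 0.0254]
tcp_rot: [[0.994, -0.11, -0.005], [-0.11, -0.994, -0.009], [-0.004, 0.01, -1.0]]
force: [0.4, -0.1, 1.1]
opening: 0.282
```

```bash
python3 -m inch '[{"gripper":5,"dx":0,"dy":0,"dz":1.5,"turn":0},{"gripper":5,"dx":0,"dy":0,"dz":2,"turn":0},{"gripper":5,"dx":0,"dy":0,"dz":2,"turn":0}]';python3 -m inch '[{"gripper":5,"dx":0,"dy":0,"dz":1.5,"turn":0},{"gripper":5,"dx":0,"dy":0,"dz":2,"turn":0},{"gripper":5,"dx":0,"dy":0,"dz":2,"turn":0}]'
```

```text
time_s: 17.15
position: [0.6167, -0.1775, 0.0251]
tcp_rot: [[0.994, -0.11, -0.004], [-0.11, -0.994, -0.009], [-0.003, 0.01, -1.0]]
force: [-3.0, 2.2, 11.3]
opening: 0.281
time_s: 17.45
position: [0.6171, -0.1775, 0.0238]
tcp_rot: [[0.994, -0.11, -0.004], [-0.11, -0.994, -0.01], [-0.003, 0.01, -1.0]]
force: [-2.7, 2.2, 13.8]
opening: 0.277
```

```bash
python3 -m inch '[{"gripper":5,"dx":0,"dy":0,"dz":-2,"turn":0},{"gripper":34,"dx":0,"dy":0,"dz":-3,"turn":0},{"gripper":42,"dx":0,"dy":0,"dz":-3,"turn":0},{"gripper":42,"dx":0,"dy":0,"dz":-3,"turn":0},{"gripper":42,"dx":0,"dy":0,"dz":-20,"turn":0},{"gripper":42,"dx":0,"dy":0,"dz":-60,"turn":0},{"gripper":42,"dx":0,"dy":0,"dz":-100,"turn":0},{"gripper":42,"dx":0,"dy":0,"dz":-140,"turn":0},{"gripper":42,"dx":0,"dy":0,"dz":-140,"turn":0}]'; python3 look.py q5 wrist,60,140,200,280 top,175,325,80,112; python3 st.py
```

```text
time_s: 18.35
position: [0.6214, -0.1781, 0.1673]
tcp_rot: [[0.994, -0.11, 0.006], [-0.11, -0.994, -0.014], [0.008, 0.014, -1.0]]
force: [0.9, -0.9, 0.5]
opening: 0.416
18.45 [ 0.6175 -0.1765  0.1618] yaw_y -96.31 open mm 36.3 F [-0.2  0.3 -0.4] [-25.6  33.9  81.5  -0.7  64.6  71. ]
```

View pics/q5.png

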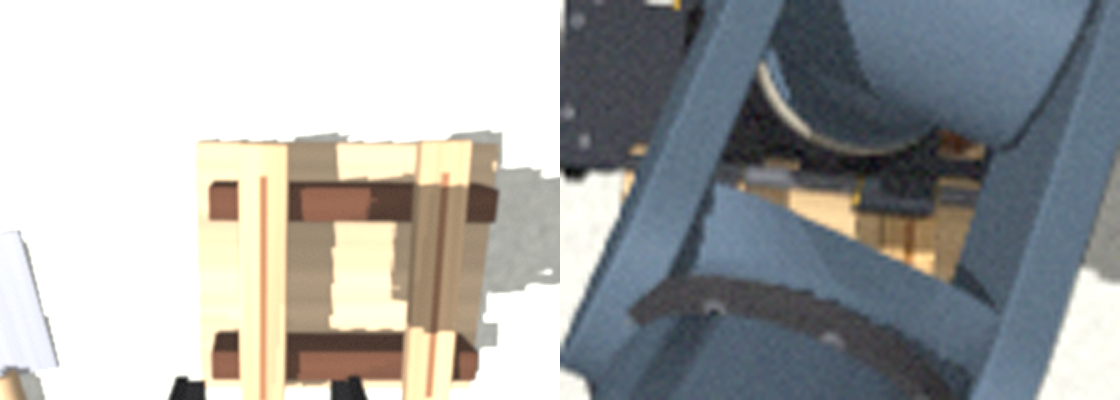

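Slat_c lies flat across both cleats opposite slat_started, so layer 1 is done (mid-gaps 86 and 90 px from the plate's middle).

For slat_b I'll use the two fingers as a fork to push it up over the upper pins into slat_c's old place. From there the same top-edge grip works.

```bash
date; python3 -m inch '[{"gripper":70,"dx":-5,"dy":-30,"dz":-40,"turn":0},{"gripper":70,"dx":-10,"dy":-75,"dz":-70,"turn":0},{"gripper":70,"dx":-15,"dy":-120,"dz":-70,"turn":0},{"gripper":70,"dx":-20,"dy":-165,"dz":-70,"turn":0},{"gripper":70,"dx":-30,"dy":-210,"dz":-70,"turn":0},{"gripper":70,"dx":-40,"dy":-255,"dz":-70,"turn":0},{"gripper":70,"dx":-50,"dy":-300,"dz":-60,"turn":-0.03},{"gripper":70,"dx":-54,"dy":-345,"dz":-40,"turn":-0.03},{"gripper":70,"dx":-54,"dy":-386,"dz":-20,"turn":-0.03},{"gripper":70,"dx":-54,"dy":-386,"dz":0,"turn":-0.03},{"gripper":70,"dx":-54,"dy":-386,"dz":0,"turn":-0.03},{"gripper":70,"dx":-54,"dy":-386,"dz":0,"turn":-0.03}]'; python3 st.py .6061 .2134 .069 -94.6
```

```text
Fri Dec  4 04:35:04 UTC 2026
time_s: 19.65
position: [0.6047, 0.2128, 0.1557]
tcp_rot: [[0.997, -0.08, -0.009], [-0.08, -0.997, -0.01], [-0.009, 0.011, -1.0]]
force: [0.2, -0.4, 0.4]
opening: 0.7
19.65 [0.6047 0.2128 0.1557] yaw_y -94.6 open mm 60.9 F [ 0.2 -0.4  0.4] [  9.7  34.5  81.4  -0.5  64.8 104.5]
to target dx dy dz mm [ 2.1 -1.7 86.7]
turn 0.0
```

```bash
python3 -m inch '[{"gripper":70,"dx":2,"dy":-2,"dz":45,"turn":0},{"gripper":70,"dx":2,"dy":-2,"dz":80,"turn":0},{"gripper":70,"dx":2,"dy":-2,"dz":87,"turn":0},{"gripper":70,"dx":2,"dy":-2,"dz":87,"turn":0}]'; python3 -m inch '[{"gripper":70,"dx":-6,"dy":0,"dz":-4.2,"turn":0},{"gripper":70,"dx":-11,"dy":0,"dz":-7.7,"turn":0},{"gripper":70,"dx":-16,"dy":0,"dz":-11.2,"turn":0},{"gripper":70,"dx":-21,"dy":0,"dz":-14.7,"turn":0},{"gripper":70,"dx":-26,"dy":0,"dz":-18.2,"turn":0},{"gripper":70,"dx":-31,"dy":0,"dz":-21.7,"turn":0},{"gripper":70,"dx":-36,"dy":0,"dz":-22,"turn":0},{"gripper":70,"dx":-36,"dy":0,"dz":-22,"turn":0}]'
```

```text
time_s: 20.05
position: [0.6074, 0.2132, 0.0702]
tcp_rot: [[0.997, -0.082, -0.007], [-0.082, -0.997, -0.009], [-0.006, 0.01, -1.0]]
force: [0.0, 0.3, -0.1]
opening: 0.7
time_s: 20.85
position: [0.5766, 0.2177, 0.0953]
tcp_rot: [[0.997, -0.08, 0.006], [-0.08, -0.997, -0.008], [0.007, 0.007, -1.0]]
force: [6.8, -0.8, 4.9]
opening: 0.705
```

```bash
python3 -m inch '[{"gripper":70,"dx":-3,"dy":0,"dz":-3,"turn":0},{"gripper":70,"dx":-5,"dy":0,"dz":-6,"turn":0},{"gripper":70,"dx":-5,"dy":0,"dz":-9,"turn":0},{"gripper":70,"dx":-5,"dy":0,"dz":-12,"turn":0},{"gripper":70,"dx":-5,"dy":0,"dz":-15,"turn":0},{"gripper":70,"dx":-5,"dy":0,"dz":-15,"turn":0}]'; python3 look.py q6 side,225,185,130,130 wrist,100,130,280,300
```

```text
time_s: 21.45
position: [0.5774, 0.2176, 0.1112]
tcp_rot: [[0.997, -0.081, 0.017], [-0.081, -0.997, -0.008], [0.018, 0.007, -1.0]]
force: [14.6, -3.4, 2.1]
opening: 0.699
```

View pics/q6.png

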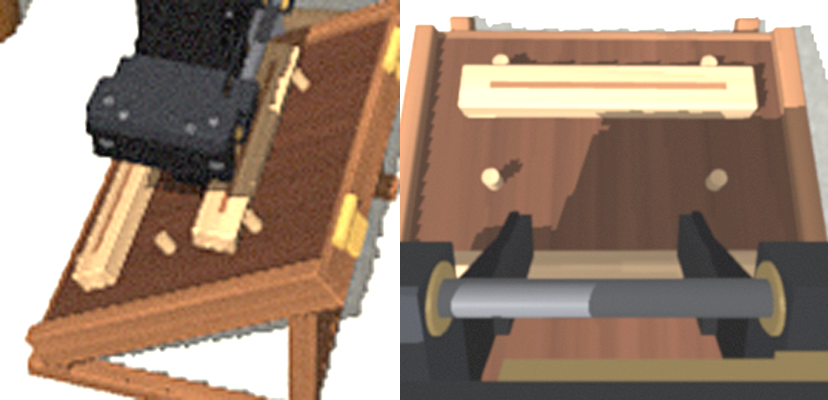

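Slat_b is now against the upper pins, at the side-view pin (250,222), with 15 N of push, and it seems to be rolling up with the fork. I'll keep lifting and then go over.

```bash
python3 -m inch '[{"gripper":70,"dx":0,"dy":0,"dz":-3,"turn":0},{"gripper":70,"dx":0,"dy":0,"dz":-6,"turn":0},{"gripper":70,"dx":0,"dy":0,"dz":-9,"turn":0},{"gripper":70,"dx":0,"dy":0,"dz":-12,"turn":0},{"gripper":70,"dx":0,"dy":0,"dz":-12,"turn":0}]'
python3 - <<'E'
from h import *
import io,contextlib
with contextlib.redirect_stdout(io.StringIO()): import fit
im=capture("side");cv2.imwrite("pics/r1.png",im[225:355,185:315,::-1])
o=cv2.resize(im[255:320,215:280],(600,600),interpolation=cv2.INTER_CUBIC);cv2.imwrite("pics/q7.png",cv2.convertScaleAbs(o[:,:,::-1],alpha=1.4,beta=10))
E
```

```text
time_s: 22.05
position: [0.5747, 0.2179, 0.1232]
tcp_rot: [[0.997, -0.081, 0.012], [-0.081, -0.997, -0.008], [0.012, 0.007, -1.0]]
force: [10.0, -1.8, 4.8]
opening: 0.698
```

View pics/q7.png

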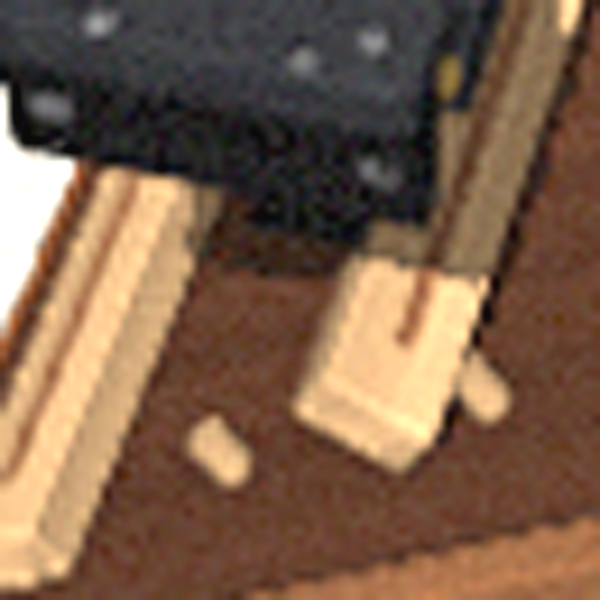

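```bash
python3 -m inch '[{"gripper":70,"dx":-1,"dy":0,"dz":-3,"turn":0},{"gripper":70,"dx":-3,"dy":0,"dz":-6,"turn":0},{"gripper":70,"dx":-5,"dy":0,"dz":-9,"turn":0},{"gripper":70,"dx":-8,"dy":0,"dz":-11,"turn":0},{"gripper":70,"dx":-11,"dy":0,"dz":-13,"turn":0},{"gripper":70,"dx":-11,"dy":0,"dz":-13,"turn":0}]'
python3 - <<'E'
from h import *
im=capture("side")
o=cv2.resize(im[250:315,220:285],(500,500),interpolation=cv2.INTER_CUBIC);cv2.imwrite("pics/q8.png",cv2.convertScaleAbs(o[:,:,::-1],alpha=1.4,beta=10))
E
```

```text
time_s: 22.7
position: [0.5618, 0.219, 0.137]
tcp_rot: [[0.997, -0.081, 0.008], [-0.081, -0.997, -0.008], [0.009, 0.007, -1.0]]
force: [6.1, -3.5, 11.5]
opening: 0.699
```

View pics/q8.png

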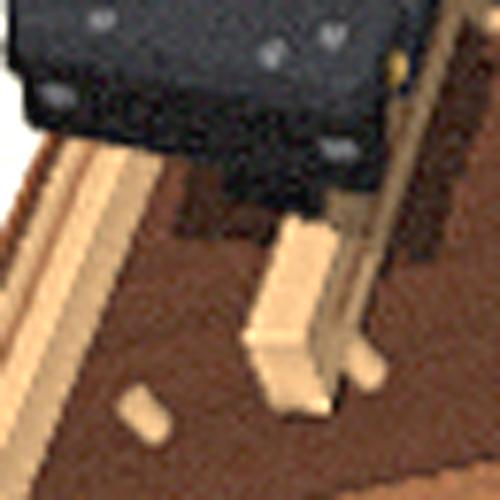

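```bash
python3 -m inch '[{"gripper":70,"dx":-4,"dy":0,"dz":-1,"turn":0},{"gripper":70,"dx":-8,"dy":0,"dz":-2,"turn":0},{"gripper":70,"dx":-12,"dy":0,"dz":-3,"turn":0},{"gripper":70,"dx":-16,"dy":0,"dz":-5,"turn":0},{"gripper":70,"dx":-16,"dy":0,"dz":-5,"turn":0}]'
python3 - <<'E'
from h import *
im=capture("side");w=capture("wrist")
o=np.hstack([cv2.resize(im[245:310,225:290],(400,400),interpolation=cv2.INTER_CUBIC),cv2.resize(w[180:330,160:310],(400,400))]);cv2.imwrite("pics/q9.png",cv2.convertScaleAbs(o[:,:,::-1],alpha=1.4,beta=10))
E
```

```text
time_s: 23.25
position: [0.5398, 0.2205, 0.1398]
tcp_rot: [[0.997, -0.08, -0.004], [-0.08, -0.997, -0.008], [-0.004, 0.009, -1.0]]
force: [1.3, 0.2, -0.8]
opening: 0.696
```

View pics/q9.png

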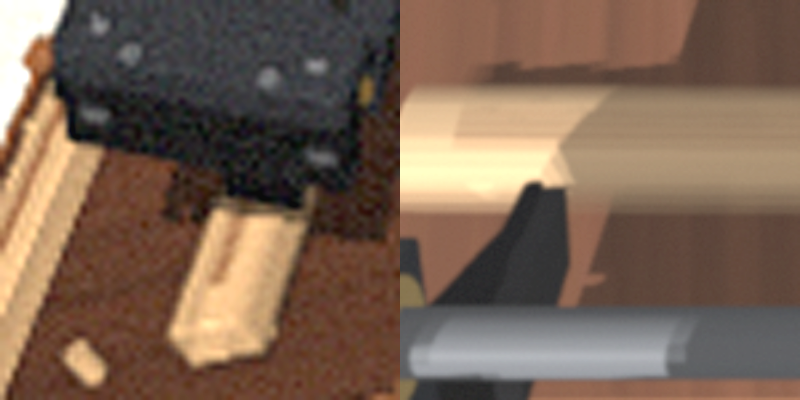

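```bash
python3 -m inch '[{"gripper":70,"dx":0,"dy":0,"dz":-15,"turn":0},{"gripper":70,"dx":0,"dy":0,"dz":-40,"turn":0},{"gripper":70,"dx":0,"dy":0,"dz":-60,"turn":0},{"gripper":70,"dx":0,"dy":0,"dz":-60,"turn":0}]'
python3 - <<'E'
from h import *
im=capture("side");w=capture("wrist")
o=np.hstack([cv2.resize(im[225:345,195:315],(400,400),interpolation=cv2.INTER_CUBIC),cv2.resize(w[130:330,130:330],(400,400))]);cv2.imwrite("pics/q10.png",cv2.convertScaleAbs(o[:,:,::-1],alpha=1.4,beta=10))
E
date
```

```text
time_s: 23.75
position: [0.5412, 0.2214, 0.1995]
tcp_rot: [[0.997, -0.08, -0.003], [-0.08, -0.997, -0.008], [-0.002, 0.008, -1.0]]
force: [0.6, -0.6, -0.2]
opening: 0.699
Fri Dec  4 04:36:33 UTC 2026
```

View pics/q10.png

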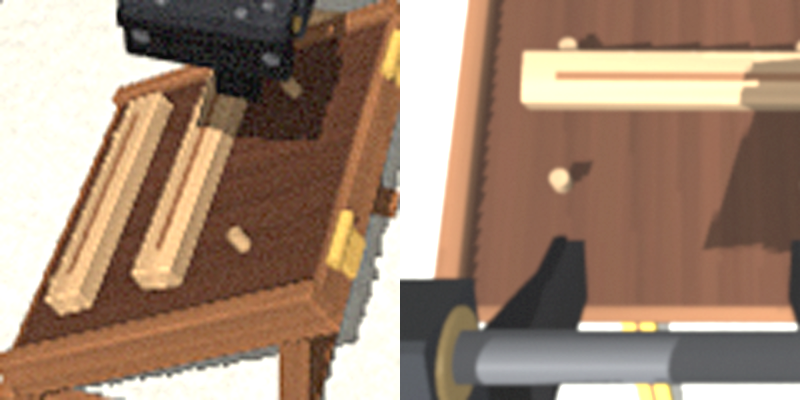

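The slat slipped back safely onto its own pins at side crop (180,190). The fork was too shallow, so I'll retry with about 15 mm of overlap, so it lifts flat over the pins instead of rolling.

```bash
python3 -m inch '[{"gripper":70,"dx":35,"dy":2,"dz":0,"turn":0},{"gripper":70,"dx":65,"dy":2.8,"dz":30,"turn":0},{"gripper":70,"dx":65,"dy":2.8,"dz":75,"turn":0},{"gripper":70,"dx":65,"dy":2.8,"dz":115,"turn":0},{"gripper":70,"dx":65,"dy":2.8,"dz":136,"turn":0},{"gripper":70,"dx":65,"dy":2.8,"dz":136,"turn":0}]'; python3 -m inch '[{"gripper":70,"dx":-6,"dy":0,"dz":-4.2,"turn":0},{"gripper":70,"dx":-11,"dy":0,"dz":-7.7,"turn":0},{"gripper":70,"dx":-16,"dy":0,"dz":-11.2,"turn":0},{"gripper":70,"dx":-21,"dy":0,"dz":-14.7,"turn":0},{"gripper":70,"dx":-26,"dy":0,"dz":-18.2,"turn":0},{"gripper":70,"dx":-31,"dy":0,"dz":-21.7,"turn":0},{"gripper":70,"dx":-38,"dy":0,"dz":-25,"turn":0},{"gripper":70,"dx":-42,"dy":0,"dz":-29,"turn":0},{"gripper":70,"dx":-42,"dy":0,"dz":-33,"turn":0},{"gripper":70,"dx":-42,"dy":0,"dz":-37,"turn":0}]'
```

```text
time_s: 24.45
position: [0.6086, 0.2114, 0.0622]
tcp_rot: [[0.997, -0.081, 0.003], [-0.081, -0.997, -0.008], [0.004, 0.008, -1.0]]
force: [4.4, -0.8, 5.9]
opening: 0.699
time_s: 25.45
position: [0.5775, 0.2146, 0.1012]
tcp_rot: [[0.996, -0.081, 0.025], [-0.081, -0.997, -0.008], [0.025, 0.006, -1.0]]
force: [20.6, -4.0, -2.7]
opening: 0.703
```

```bash
python3 -m inch '[{"gripper":70,"dx":-2,"dy":0,"dz":-4,"turn":0},{"gripper":70,"dx":-4,"dy":0,"dz":-8,"turn":0},{"gripper":70,"dx":-5,"dy":0,"dz":-12,"turn":0},{"gripper":70,"dx":-5,"dy":0,"dz":-15,"turn":0},{"gripper":70,"dx":-5,"dy":0,"dz":-15,"turn":0}]'
python3 - <<'E'
from h import *
im=capture("side")
o=cv2.resize(im[250:315,220:285],(500,500),interpolation=cv2.INTER_CUBIC);cv2.imwrite("pics/q11.png",cv2.convertScaleAbs(o[:,:,::-1],alpha=1.4,beta=10))
E
```

```text
time_s: 25.95
position: [0.5766, 0.2149, 0.1193]
tcp_rot: [[0.996, -0.08, 0.034], [-0.08, -0.997, -0.008], [0.034, 0.005, -0.999]]
force: [22.2, -5.1, 8.3]
opening: 0.701
```

View pics/q11.png

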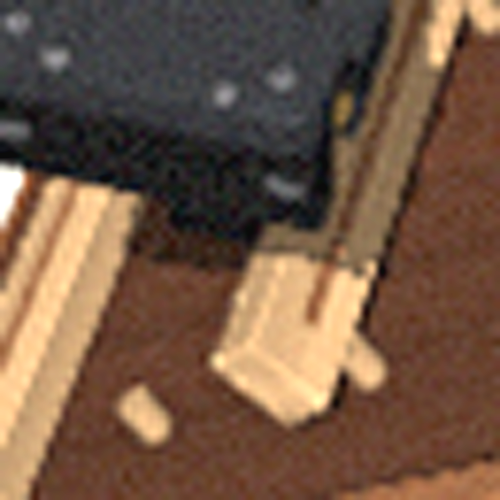

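```bash
python3 -m inch '[{"gripper":70,"dx":-1,"dy":0,"dz":-2,"turn":0},{"gripper":70,"dx":-2,"dy":0,"dz":-4,"turn":0},{"gripper":70,"dx":-3,"dy":0,"dz":-6,"turn":0},{"gripper":70,"dx":-4,"dy":0,"dz":-8,"turn":0},{"gripper":70,"dx":-5,"dy":0,"dz":-8,"turn":0},{"gripper":70,"dx":-6,"dy":0,"dz":-8,"turn":0}]'
python3 - <<'E'
from h import *
im=capture("side")
o=cv2.resize(im[250:315,220:285],(500,500),interpolation=cv2.INTER_CUBIC);cv2.imwrite("pics/q12.png",cv2.convertScaleAbs(o[:,:,::-1],alpha=1.4,beta=10))
E
```

```text
time_s: 26.6
position: [0.5712, 0.2155, 0.1288]
tcp_rot: [[0.996, -0.08, 0.036], [-0.08, -0.997, -0.008], [0.036, 0.005, -0.999]]
force: [20.9, -7.3, 17.0]
opening: 0.7
```

View pics/q12.png

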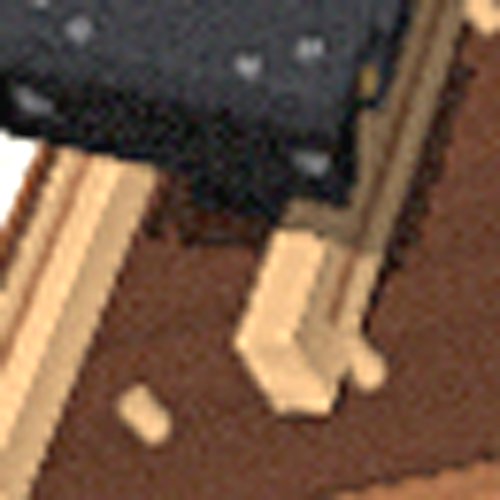

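```bash
python3 -m inch '[{"gripper":70,"dx":-4,"dy":0,"dz":-1,"turn":0},{"gripper":70,"dx":-8,"dy":0,"dz":-3,"turn":0},{"gripper":70,"dx":-12,"dy":0,"dz":-5,"turn":0},{"gripper":70,"dx":-35,"dy":0,"dz":-17,"turn":0},{"gripper":70,"dx":-50,"dy":0,"dz":-27,"turn":0},{"gripper":70,"dx":-50,"dy":0,"dz":-27,"turn":0},{"gripper":70,"dx":-50,"dy":0,"dz":-27,"turn":0}]'
python3 - <<'E'
from h import *
im=capture("side");w=capture("wrist")
o=np.hstack([cv2.resize(im[225:345,195:315],(400,400),interpolation=cv2.INTER_CUBIC),cv2.resize(w[130:330,130:330],(400,400))]);cv2.imwrite("pics/q13.png",cv2.convertScaleAbs(o[:,:,::-1],alpha=1.4,beta=10))
E
date
```

```text
time_s: 27.35
position: [0.5017, 0.2208, 0.1484]
tcp_rot: [[0.997, -0.08, -0.006], [-0.08, -0.997, -0.009], [-0.005, 0.01, -1.0]]
force: [0.8, -0.3, 0.4]
opening: 0.703
Fri Dec  4 04:38:32 UTC 2026
```

View pics/q13.png

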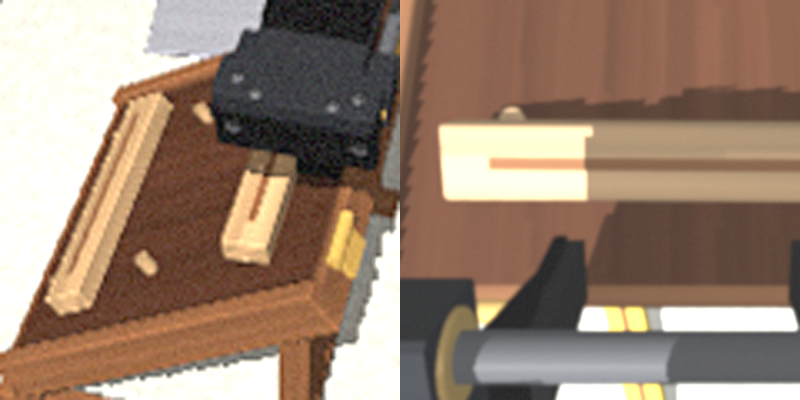

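The fast over-the-top push worked: slat_b now rests on the top pins, with its left end at side crop (245,245), in slat_c's old place. I'll repeat the top-edge grip.

```bash
python3 -m inch '[{"gripper":70,"dx":0,"dy":0,"dz":-40,"turn":0},{"gripper":100,"dx":-5,"dy":-8,"dz":-75,"turn":-0.14},{"gripper":100,"dx":-5,"dy":-8,"dz":-75,"turn":-0.29},{"gripper":100,"dx":-5,"dy":-8,"dz":-75,"turn":-0.44},{"gripper":100,"dx":-5,"dy":-8,"dz":-75,"turn":-0.59},{"gripper":100,"dx":-5,"dy":-8,"dz":-75,"turn":-0.74},{"gripper":100,"dx":-5,"dy":-8,"dz":-75,"turn":-0.89},{"gripper":100,"dx":-5,"dy":-8,"dz":-75,"turn":-1.04},{"gripper":100,"dx":-5,"dy":-8,"dz":-75,"turn":-1.19},{"gripper":100,"dx":-5,"dy":-8,"dz":-75,"turn":-1.34},{"gripper":100,"dx":-5,"dy":-8,"dz":-75,"turn":-1.48},{"gripper":100,"dx":-5,"dy":-8,"dz":-75,"turn":-1.571}]'; python3 -m inch '[{"gripper":100,"dx":0,"dy":0,"dz":0,"turn":0},{"gripper":100,"dx":0,"dy":0,"dz":0,"turn":0}]'; python3 st.py .4969 .2289 .1105 -4.6
```

```text
time_s: 28.65
position: [0.4987, 0.2296, 0.2232]
tcp_rot: [[0.076, 0.997, -0.006], [0.997, -0.076, -0.009], [-0.01, -0.005, -1.0]]
force: [-0.3, -0.0, -0.2]
opening: 1.0
time_s: 28.85
position: [0.4985, 0.2297, 0.2235]
tcp_rot: [[0.082, 0.997, -0.006], [0.997, -0.082, -0.009], [-0.009, -0.005, -1.0]]
force: [-0.3, -0.3, 0.1]
opening: 0.998
28.85 [0.4985 0.2297 0.2235] yaw_y -4.71 open mm 86.9 F [-0.3 -0.3  0.1] [13.3 22.9 91.  -0.5 66.6 18.2]
to target dx dy dz mm [  0.2  -1.  113. ]
turn -0.002
```

```bash
python3 -m inch '[{"gripper":100,"dx":0,"dy":-1,"dz":50,"turn":0},{"gripper":100,"dx":0,"dy":-1,"dz":92,"turn":0},{"gripper":100,"dx":0,"dy":-1,"dz":113,"turn":0},{"gripper":97,"dx":0,"dy":-1,"dz":113,"turn":0}]' && python3 -m inch '[{"gripper":90,"dx":0,"dy":0,"dz":-2,"turn":0},{"gripper":83,"dx":0,"dy":0,"dz":-4.5,"turn":0},{"gripper":76,"dx":0,"dy":0,"dz":-7,"turn":0},{"gripper":69,"dx":0,"dy":0,"dz":-9.5,"turn":0},{"gripper":62,"dx":0,"dy":0,"dz":-12,"turn":0},{"gripper":55,"dx":0,"dy":-1,"dz":-14.5,"turn":0},{"gripper":48,"dx":0,"dy":-3,"dz":-18,"turn":0},{"gripper":43,"dx":0,"dy":-5,"dz":-22,"turn":0},{"gripper":41,"dx":0,"dy":-8,"dz":-25.5,"turn":0},{"gripper":36,"dx":0,"dy":-8,"dz":-25.5,"turn":0},{"gripper":30,"dx":0,"dy":-8,"dz":-25.5,"turn":0},{"gripper":20,"dx":0,"dy":-8,"dz":-25.5,"turn":0}]' && python3 -m inch '[{"gripper":10,"dx":0,"dy":0,"dz":0,"turn":0},{"gripper":5,"dx":0,"dy":0,"dz":0,"turn":0}]'
```

```text
time_s: 29.25
position: [0.4994, 0.2287, 0.1098]
tcp_rot: [[0.082, 0.997, -0.002], [0.997, -0.082, -0.009], [-0.009, -0.001, -1.0]]
force: [3.8, -0.8, 1.7]
opening: 0.983
time_s: 30.45
position: [0.4975, 0.2292, 0.1395]
tcp_rot: [[0.079, 0.997, 0.013], [0.997, -0.079, -0.009], [-0.008, 0.014, -1.0]]
force: [10.8, -5.4, 0.4]
opening: 0.296
time_s: 30.65
position: [0.4975, 0.2292, 0.1395]
tcp_rot: [[0.08, 0.997, 0.013], [0.997, -0.08, -0.009], [-0.008, 0.014, -1.0]]
force: [10.5, -5.2, 2.1]
opening: 0.29
```

```bash
python3 -m inch '[{"gripper":5,"dx":0,"dy":3,"dz":-5,"turn":0},{"gripper":5,"dx":0,"dy":5,"dz":-15,"turn":0},{"gripper":5,"dx":0,"dy":5,"dz":-45,"turn":0},{"gripper":5,"dx":0,"dy":5,"dz":-80,"turn":0},{"gripper":5,"dx":0,"dy":5,"dz":-90,"turn":0},{"gripper":5,"dx":0,"dy":5,"dz":-90,"turn":0}]'; python3 st.py .6557 -.2266 .08 -6.45;  python3 look.py q14 wrist,40,160,300,300
```

```text
time_s: 31.25
position: [0.4944, 0.2306, 0.2282]
tcp_rot: [[0.08, 0.997, -0.003], [0.997, -0.08, -0.008], [-0.008, -0.002, -1.0]]
force: [0.0, 0.6, -0.3]
opening: 0.292
31.25 [0.4944 0.2306 0.2282] yaw_y -4.56 open mm 25.4 F [ 0.   0.6 -0.3] [13.5 22.2 91.3 -0.4 66.8 18.2]
to target dx dy dz mm [-441.7  197.5  151.4]
turn 0.033
```

View pics/q14.png

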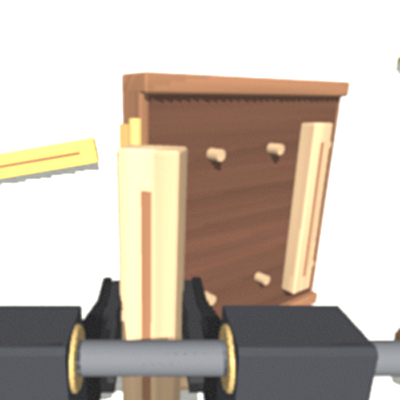

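```bash
python3 -m inch '[{"gripper":5,"dx":-40,"dy":18,"dz":0,"turn":0.01},{"gripper":5,"dx":-82,"dy":37,"dz":0,"turn":0.02},{"gripper":5,"dx":-125,"dy":57,"dz":0,"turn":0.033},{"gripper":5,"dx":-168,"dy":77,"dz":0,"turn":0.033},{"gripper":5,"dx":-211,"dy":97,"dz":0,"turn":0.033},{"gripper":5,"dx":-254,"dy":116,"dz":10,"turn":0.033},{"gripper":5,"dx":-297,"dy":136,"dz":25,"turn":0.033},{"gripper":5,"dx":-340,"dy":155,"dz":40,"turn":0.033},{"gripper":5,"dx":-383,"dy":175,"dz":60,"turn":0.033},{"gripper":5,"dx":-420,"dy":192,"dz":85,"turn":0.033},{"gripper":5,"dx":-434,"dy":198,"dz":110,"turn":0.033},{"gripper":5,"dx":-434,"dy":198,"dz":118,"turn":0.033}]'; python3 -m inch '[{"gripper":5,"dx":0,"dy":0,"dz":0,"turn":0},{"gripper":5,"dx":0,"dy":0,"dz":0,"turn":0}]';python3 st.py .6565 -.2191 .05 -6.45;  python3 look.py q15 wrist,60,110,320,340
```

```text
time_s: 32.5
position: [0.653, -0.2205, 0.1056]
tcp_rot: [[0.116, 0.993, -0.014], [0.993, -0.116, -0.005], [-0.006, -0.013, -1.0]]
force: [-0.5, 0.5, -0.6]
opening: 0.292
time_s: 32.7
position: [0.6557, -0.2175, 0.1116]
tcp_rot: [[0.111, 0.994, -0.007], [0.994, -0.111, -0.008], [-0.008, -0.006, -1.0]]
force: [-0.0, 0.5, -0.3]
opening: 0.289
32.7 [ 0.6557 -0.2175  0.1116] yaw_y -6.4 open mm 25.1 F [-0.   0.5 -0.3] [-27.3  40.8  75.8  -0.6  63.5 -20.6]
to target dx dy dz mm [-1.   1.3 61.6]
turn 0.0009
```

View pics/q15.png

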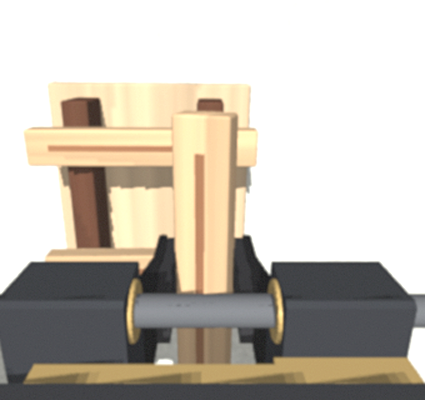

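```bash
cat > pk.py <<'E'
from h import *
import sys
K,W=cam("wrist");S=T2(.611,-.2215,-6.45);Si=np.linalg.inv(S)
for a in sys.argv[4:]:
    u,v,z=map(float,a.split(","));p=ray(K,W,(float(sys.argv[2])+u/float(sys.argv[1]),float(sys.argv[3])+v/float(sys.argv[1])),z/1e3)
    print(a,np.round(p,4),"stand mm",np.round((Si@np.r_[p,1])[:2]*1e3,1))
E
python3 pk.py 1.25 110 60 210,103,45 80,101,45 27,147,59 256,147,59 50,84,12 249,84,12 141,128,59 141,164,59
python3 - <<'E'
from h import *
s=read_state();S=T2(.611,-.2215,-6.45);print((np.linalg.inv(S)@np.r_[s["position"],1])[:2]*1e3)
E
```

```text
210,103,45 [ 0.6669 -0.1555  0.045 ] stand mm [48.1 71.9]
80,101,45 [ 0.5818 -0.1447  0.045 ] stand mm [-37.6  73. ]
27,147,59 [ 0.5461 -0.1688  0.059 ] stand mm [-70.4  45.1]
256,147,59 [ 0.6934 -0.1851  0.059 ] stand mm [77.8 45.5]
50,84,12 [ 0.5515 -0.132   0.012 ] stand mm [-69.2  82.3]
249,84,12 [ 0.6967 -0.1481  0.012 ] stand mm [77.  82.5]
141,128,59 [ 0.6216 -0.1648  0.059 ] stand mm [ 4.1 57.6]
141,164,59 [ 0.6177 -0.1881  0.059 ] stand mm [ 2.9 34. ]
[44.70782664  8.90001499]
```

The image shows the held slat over the right cleat, about 3.5 mm short of its centre. I'll correct by dy +3.5 and dx −3, and lower.

```bash
python3 -m inch '[{"gripper":5,"dx":-3,"dy":3.5,"dz":25,"turn":0},{"gripper":5,"dx":-3,"dy":3.5,"dz":45,"turn":0},{"gripper":5,"dx":-3,"dy":3.5,"dz":58,"turn":0},{"gripper":5,"dx":-3,"dy":3.5,"dz":61,"turn":0},{"gripper":5,"dx":-3,"dy":3.5,"dz":63,"turn":0},{"gripper":5,"dx":-3,"dy":3.5,"dz":65,"turn":0},{"gripper":5,"dx":-3,"dy":3.5,"dz":67,"turn":0},{"gripper":5,"dx":-3,"dy":3.5,"dz":67,"turn":0}]'; python3 -m inch '[{"gripper":5,"dx":0,"dy":0,"dz":2,"turn":0},{"gripper":5,"dx":0,"dy":0,"dz":4,"turn":0},{"gripper":5,"dx":0,"dy":0,"dz":4,"turn":0}]'
```

```text
time_s: 33.55
position: [0.6593, -0.2234, 0.0452]
tcp_rot: [[0.113, 0.994, -0.005], [0.994, -0.113, -0.009], [-0.01, -0.004, -1.0]]
force: [0.5, -0.1, -0.8]
opening: 0.288
time_s: 33.85
position: [0.6588, -0.2233, 0.0404]
tcp_rot: [[0.113, 0.994, -0.006], [0.994, -0.113, -0.009], [-0.009, -0.005, -1.0]]
force: [-0.1, 0.7, 0.3]
opening: 0.289
```

```bash
python3 -m inch '[{"gripper":5,"dx":0,"dy":0,"dz":1.5,"turn":0},{"gripper":5,"dx":0,"dy":0,"dz":3,"turn":0},{"gripper":5,"dx":0,"dy":0,"dz":4,"turn":0}]'; python3 -m inch '[{"gripper":5,"dx":0,"dy":0,"dz":1.5,"turn":0},{"gripper":5,"dx":0,"dy":0,"dz":3,"turn":0},{"gripper":5,"dx":0,"dy":0,"dz":3,"turn":0}]'
```

```text
time_s: 34.15
position: [0.659, -0.2234, 0.0365]
tcp_rot: [[0.113, 0.994, -0.005], [0.994, -0.113, -0.009], [-0.009, -0.004, -1.0]]
force: [-0.6, -0.8, -0.4]
opening: 0.29
time_s: 34.45
position: [0.6589, -0.2233, 0.0335]
tcp_rot: [[0.113, 0.994, -0.006], [0.994, -0.113, -0.009], [-0.009, -0.005, -1.0]]
force: [1.0, 0.8, -1.0]
opening: 0.288
```

```bash
python3 -m inch '[{"gripper":5,"dx":0,"dy":0,"dz":1.5,"turn":0},{"gripper":5,"dx":0,"dy":0,"dz":3,"turn":0},{"gripper":5,"dx":0,"dy":0,"dz":3,"turn":0}]'; python3 -m inch '[{"gripper":5,"dx":0,"dy":0,"dz":1.5,"turn":0},{"gripper":5,"dx":0,"dy":0,"dz":3,"turn":0},{"gripper":5,"dx":0,"dy":0,"dz":3,"turn":0}]'
```

```text
time_s: 34.75
position: [0.6592, -0.2235, 0.0329]
tcp_rot: [[0.112, 0.994, -0.005], [0.994, -0.113, -0.009], [-0.01, -0.004, -1.0]]
force: [-2.3, 1.6, 8.3]
opening: 0.288
time_s: 35.05
position: [0.6596, -0.2236, 0.0321]
tcp_rot: [[0.112, 0.994, -0.004], [0.994, -0.112, -0.01], [-0.01, -0.003, -1.0]]
force: [-4.7, 2.6, 18.2]
opening: 0.286
```

```bash
date; python3 -m inch '[{"gripper":5,"dx":0,"dy":0,"dz":-4,"turn":0},{"gripper":31,"dx":0,"dy":0,"dz":-4.5,"turn":0},{"gripper":36,"dx":0,"dy":0,"dz":-4.5,"turn":0},{"gripper":40,"dx":0,"dy":0,"dz":-4.5,"turn":0},{"gripper":40,"dx":0,"dy":0,"dz":-20,"turn":0},{"gripper":40,"dx":0,"dy":0,"dz":-60,"turn":0},{"gripper":40,"dx":0,"dy":0,"dz":-105,"turn":0},{"gripper":40,"dx":0,"dy":0,"dz":-130,"turn":0},{"gripper":40,"dx":0,"dy":0,"dz":-130,"turn":0},{"gripper":40,"dx":0,"dy":0,"dz":-130,"turn":0}]'; python3 look.py q16 wrist,60,110,240,300; python3 st.py .6573 .2096 .033 -94.6
```

```text
Fri Dec  4 04:41:16 UTC 2026
time_s: 36.05
position: [0.6599, -0.2224, 0.1588]
tcp_rot: [[0.113, 0.994, -0.004], [0.994, -0.113, -0.01], [-0.01, -0.003, -1.0]]
force: [-0.4, -0.0, -0.2]
opening: 0.399
36.1 [ 0.6589 -0.2219  0.1573] yaw_y -6.48 open mm 34.6 F [ 0.5 -0.5 -0.3] [-27.5  38.3  73.   -0.6  68.8 -20.8]
to target dx dy dz mm [429.7 -49.6 120.8]
turn 1.5381
```

View pics/q16.png

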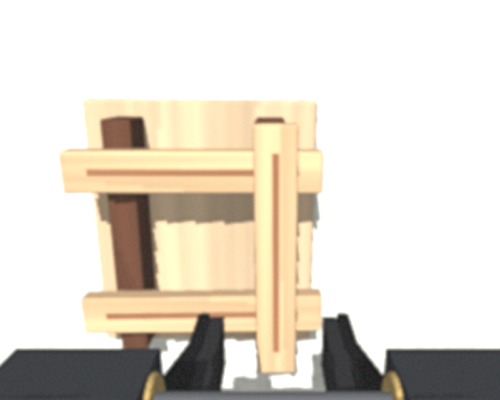

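The far top slat lies flat over its cleat, with the two layer-1 slats below at rows 171 and 312. Checking by numbers.

```bash
python3 pk.py 1.6667 110 60 62,170,59 322,170,59 85,312,59 320,310,59 276,123,73 277,373,73 270,119,45 123,118,45 85,100,12 316,100,12 140,345,45
```

```text
62,170,59 [ 0.5445 -0.1667  0.059 ] stand mm [-72.2  47. ]
322,170,59 [ 0.691  -0.1832  0.059 ] stand mm [75.1 47.1]
85,312,59 [ 0.5372 -0.2547  0.059 ] stand mm [-69.6 -41.3]
320,310,59 [ 0.6827 -0.2694  0.059 ] stand mm [ 76.6 -39.5]
276,123,73 [ 0.668  -0.1537  0.073 ] stand mm [49.1 73.8]
277,373,73 [ 0.6522 -0.3023  0.073 ] stand mm [ 50.  -75.7]
270,119,45 [ 0.6647 -0.1529  0.045 ] stand mm [45.6 74.2]
123,118,45 [ 0.5806 -0.1429  0.045 ] stand mm [-39.   74.7]
85,100,12 [ 0.5491 -0.1301  0.012 ] stand mm [-71.8  83.9]
316,100,12 [ 0.6943 -0.1465  0.012 ] stand mm [74.4 83.9]
140,345,45 [ 0.5617 -0.2883  0.045 ] stand mm [-41.5 -71.9]
```

Stack so far is good: the top slat is about 3 mm off the cleat's centre line and its ends are even within 2–3 mm. Now slat_a needs the same fork trick twice.

```bash
python3 -m inch '[{"gripper":70,"dx":35,"dy":-4,"dz":-30,"turn":0.14},{"gripper":70,"dx":80,"dy":-9,"dz":-30,"turn":0.28},{"gripper":70,"dx":125,"dy":-14,"dz":-30,"turn":0.43},{"gripper":70,"dx":170,"dy":-20,"dz":-30,"turn":0.58},{"gripper":70,"dx":215,"dy":-25,"dz":-30,"turn":0.73},{"gripper":70,"dx":260,"dy":-30,"dz":-30,"turn":0.88},{"gripper":70,"dx":305,"dy":-35,"dz":-30,"turn":1.03},{"gripper":70,"dx":350,"dy":-40,"dz":-30,"turn":1.18},{"gripper":70,"dx":395,"dy":-45,"dz":-20,"turn":1.33},{"gripper":70,"dx":430,"dy":-50,"dz":0,"turn":1.45},{"gripper":70,"dx":430,"dy":-50,"dz":20,"turn":1.538},{"gripper":70,"dx":430,"dy":-50,"dz":30,"turn":1.538}]'; python3 -m inch '[{"gripper":70,"dx":0,"dy":0,"dz":0,"turn":0},{"gripper":70,"dx":0,"dy":0,"dz":0,"turn":0}]';python3 st.py .6576 .2097 .027 -94.6
```

```text
time_s: 37.3
position: [0.6551, 0.2114, 0.1194]
tcp_rot: [[0.997, -0.077, -0.013], [-0.077, -0.997, -0.01], [-0.012, 0.011, -1.0]]
force: [-0.0, -0.6, 0.3]
opening: 0.7
time_s: 37.5
position: [0.6584, 0.2092, 0.1234]
tcp_rot: [[0.997, -0.08, -0.006], [-0.08, -0.997, -0.009], [-0.006, 0.01, -1.0]]
force: [-0.3, -0.1, 0.4]
opening: 0.697
37.5 [0.6584 0.2092 0.1234] yaw_y -94.6 open mm 60.6 F [-0.3 -0.1  0.4] [  8.6  40.2  75.1  -0.5  65.2 103.4]
to target dx dy dz mm [-0.3 -1.3 96.4]
turn -0.0
```

```bash
python3 -m inch '[{"gripper":70,"dx":2,"dy":-1,"dz":48,"turn":0},{"gripper":70,"dx":2,"dy":-1,"dz":85,"turn":0},{"gripper":70,"dx":0,"dy":-1,"dz":95,"turn":0},{"gripper":70,"dx":0,"dy":-1,"dz":95,"turn":0}]'; python3 -m inch '[{"gripper":70,"dx":-6,"dy":0,"dz":-4.2,"turn":0},{"gripper":70,"dx":-11,"dy":0,"dz":-7.7,"turn":0},{"gripper":70,"dx":-16,"dy":0,"dz":-11.2,"turn":0},{"gripper":70,"dx":-21,"dy":0,"dz":-14.7,"turn":0},{"gripper":70,"dx":-26,"dy":0,"dz":-18.2,"turn":0},{"gripper":70,"dx":-31,"dy":0,"dz":-21.7,"turn":0},{"gripper":70,"dx":-38,"dy":0,"dz":-25,"turn":0},{"gripper":70,"dx":-42,"dy":0,"dz":-29,"turn":0},{"gripper":70,"dx":-42,"dy":0,"dz":-33,"turn":0},{"gripper":70,"dx":-42,"dy":0,"dz":-37,"turn":0}]'; python3 -m inch '[{"gripper":70,"dx":-2,"dy":0,"dz":-4,"turn":0},{"gripper":70,"dx":-4,"dy":0,"dz":-8,"turn":0},{"gripper":70,"dx":-5,"dy":0,"dz":-12,"turn":0},{"gripper":70,"dx":-5,"dy":0,"dz":-15,"turn":0},{"gripper":70,"dx":-5,"dy":0,"dz":-15,"turn":0},{"gripper":70,"dx":-6,"dy":0,"dz":-17,"turn":0},{"gripper":70,"dx":-7,"dy":0,"dz":-19,"turn":0},{"gripper":70,"dx":-8,"dy":0,"dz":-21,"turn":0},{"gripper":70,"dx":-9,"dy":0,"dz":-23,"turn":0},{"gripper":70,"dx":-10,"dy":0,"dz":-23,"turn":0},{"gripper":70,"dx":-11,"dy":0,"dz":-23,"turn":0}]'
python3 - <<'E'
from h import *
im=capture("side")
o=cv2.resize(im[255:325,195:265],(500,500),interpolation=cv2.INTER_CUBIC);cv2.imwrite("pics/q17.png",cv2.convertScaleAbs(o[:,:,::-1],alpha=1.4,beta=10))
E
```

```text
time_s: 37.9
position: [0.6588, 0.2093, 0.0294]
tcp_rot: [[0.997, -0.081, -0.004], [-0.081, -0.997, -0.009], [-0.004, 0.009, -1.0]]
force: [-0.1, -0.4, -0.1]
opening: 0.702
time_s: 38.9
position: [0.6292, 0.2133, 0.07]
tcp_rot: [[0.996, -0.081, 0.022], [-0.081, -0.997, -0.008], [0.023, 0.006, -1.0]]
force: [18.5, -3.5, -3.5]
opening: 0.7
time_s: 40.0
position: [0.6213, 0.2144, 0.0972]
tcp_rot: [[0.996, -0.081, 0.03], [-0.08, -0.997, -0.008], [0.03, 0.005, -1.0]]
force: [16.6, -6.0, 15.7]
opening: 0.701
```

View pics/q17.png

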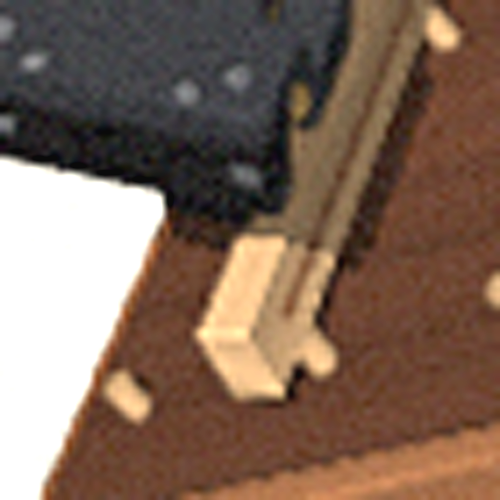

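Same state as before the successful push, so I repeat it.

```bash
python3 -m inch '[{"gripper":70,"dx":-4,"dy":0,"dz":-1,"turn":0},{"gripper":70,"dx":-8,"dy":0,"dz":-3,"turn":0},{"gripper":70,"dx":-12,"dy":0,"dz":-5,"turn":0},{"gripper":70,"dx":-35,"dy":0,"dz":-17,"turn":0},{"gripper":70,"dx":-50,"dy":0,"dz":-27,"turn":0},{"gripper":70,"dx":-50,"dy":0,"dz":-27,"turn":0},{"gripper":70,"dx":-50,"dy":0,"dz":-45,"turn":0},{"gripper":70,"dx":-50,"dy":0,"dz":-75,"turn":0}]'
python3 - <<'E'
from h import *
im=capture("side");w=capture("wrist")
o=np.hstack([cv2.resize(im[225:345,195:315],(400,400),interpolation=cv2.INTER_CUBIC),cv2.resize(w[100:330,130:360],(400,400))]);cv2.imwrite("pics/q18.png",cv2.convertScaleAbs(o[:,:,::-1],alpha=1.4,beta=10))
E
python3 st.py .6061 .2134 .0651 -94.6
```

```text
time_s: 40.85
position: [0.5531, 0.2196, 0.1616]
tcp_rot: [[0.997, -0.079, -0.013], [-0.08, -0.997, -0.01], [-0.012, 0.011, -1.0]]
force: [0.6, -0.2, -0.0]
opening: 0.7
40.95 [0.5583 0.2207 0.1668] yaw_y -94.56 open mm 60.9 F [0.2 1.  0.1] [ 11.2  30.5  87.5  -0.5  62.1 106. ]
to target dx dy dz mm [ 48.2   2.7 101.8]
turn 0.0007
```

View pics/q18.png

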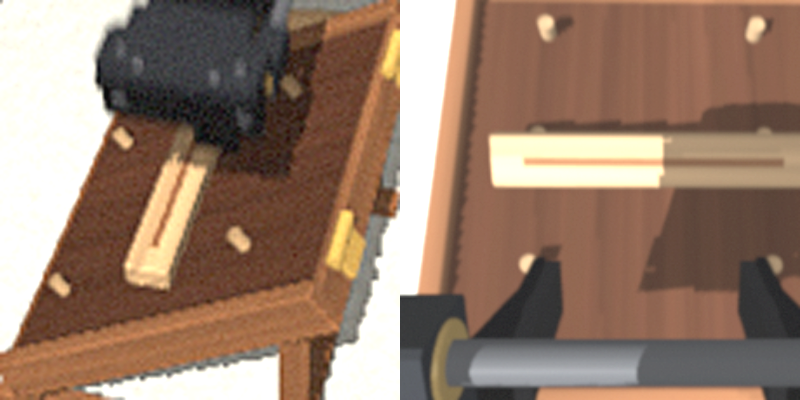

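Slat_a is now on the middle pins. Once more.

```bash
python3 -m inch '[{"gripper":70,"dx":30,"dy":2,"dz":0,"turn":0},{"gripper":70,"dx":49,"dy":2.5,"dz":30,"turn":0},{"gripper":70,"dx":49,"dy":2.5,"dz":70,"turn":0},{"gripper":70,"dx":48,"dy":2.5,"dz":101,"turn":0},{"gripper":70,"dx":48,"dy":2.5,"dz":101,"turn":0}]'; python3 -m inch '[{"gripper":70,"dx":-6,"dy":0,"dz":-4.2,"turn":0},{"gripper":70,"dx":-11,"dy":0,"dz":-7.7,"turn":0},{"gripper":70,"dx":-16,"dy":0,"dz":-11.2,"turn":0},{"gripper":70,"dx":-21,"dy":0,"dz":-14.7,"turn":0},{"gripper":70,"dx":-26,"dy":0,"dz":-18.2,"turn":0},{"gripper":70,"dx":-31,"dy":0,"dz":-21.7,"turn":0},{"gripper":70,"dx":-38,"dy":0,"dz":-25,"turn":0},{"gripper":70,"dx":-42,"dy":0,"dz":-29,"turn":0},{"gripper":70,"dx":-42,"dy":0,"dz":-33,"turn":0},{"gripper":70,"dx":-42,"dy":0,"dz":-37,"turn":0}]'; python3 -m inch '[{"gripper":70,"dx":-2,"dy":0,"dz":-4,"turn":0},{"gripper":70,"dx":-4,"dy":0,"dz":-8,"turn":0},{"gripper":70,"dx":-5,"dy":0,"dz":-12,"turn":0},{"gripper":70,"dx":-5,"dy":0,"dz":-15,"turn":0},{"gripper":70,"dx":-5,"dy":0,"dz":-15,"turn":0},{"gripper":70,"dx":-6,"dy":0,"dz":-17,"turn":0},{"gripper":70,"dx":-7,"dy":0,"dz":-19,"turn":0},{"gripper":70,"dx":-8,"dy":0,"dz":-21,"turn":0},{"gripper":70,"dx":-9,"dy":0,"dz":-23,"turn":0},{"gripper":70,"dx":-10,"dy":0,"dz":-23,"turn":0},{"gripper":70,"dx":-11,"dy":0,"dz":-23,"turn":0}]'
```

```text
time_s: 41.45
position: [0.6087, 0.2126, 0.0624]
tcp_rot: [[0.997, -0.081, 0.005], [-0.081, -0.997, -0.008], [0.006, 0.008, -1.0]]
force: [6.1, 0.3, 3.3]
opening: 0.702
time_s: 42.45
position: [0.5788, 0.2159, 0.1042]
tcp_rot: [[0.996, -0.08, 0.03], [-0.08, -0.997, -0.007], [0.03, 0.005, -1.0]]
force: [20.3, -4.2, 5.0]
opening: 0.7
time_s: 43.55
position: [0.5501, 0.2175, 0.1232]
tcp_rot: [[0.997, -0.08, -0.006], [-0.08, -0.997, -0.009], [-0.005, 0.009, -1.0]]
force: [-0.1, 0.6, 0.5]
opening: 0.7
```

```bash
python3 -m inch '[{"gripper":70,"dx":-4,"dy":0,"dz":-1,"turn":0},{"gripper":70,"dx":-8,"dy":0,"dz":-3,"turn":0},{"gripper":70,"dx":-12,"dy":0,"dz":-5,"turn":0},{"gripper":70,"dx":-35,"dy":0,"dz":-17,"turn":0},{"gripper":70,"dx":-50,"dy":0,"dz":-27,"turn":0},{"gripper":70,"dx":-50,"dy":0,"dz":-27,"turn":0},{"gripper":70,"dx":-50,"dy":0,"dz":-45,"turn":0},{"gripper":70,"dx":-50,"dy":0,"dz":-75,"turn":0}]'
python3 - <<'E'
from h import *
im=capture("side");w=capture("wrist")
o=np.hstack([cv2.resize(im[225:345,195:315],(400,400),interpolation=cv2.INTER_CUBIC),cv2.resize(w[100:330,130:360],(400,400))]);cv2.imwrite("pics/q19.png",cv2.convertScaleAbs(o[:,:,::-1],alpha=1.4,beta=10))
E
python3 st.py .4969 .2289 .21 -4.6
```

```text
time_s: 44.35
position: [0.4992, 0.2217, 0.1971]
tcp_rot: [[0.997, -0.08, -0.011], [-0.08, -0.997, -0.01], [-0.01, 0.011, -1.0]]
force: [1.0, -0.1, -1.2]
opening: 0.7
44.45 [0.504  0.2229 0.2019] yaw_y -94.57 open mm 60.9 F [ 1.3 -0.2  0.4] [ 12.5  24.3  92.5  -0.5  63.2 107.3]
to target dx dy dz mm [-7.5 -5.4 -8.2]
turn -1.5704
```

View pics/q19.png

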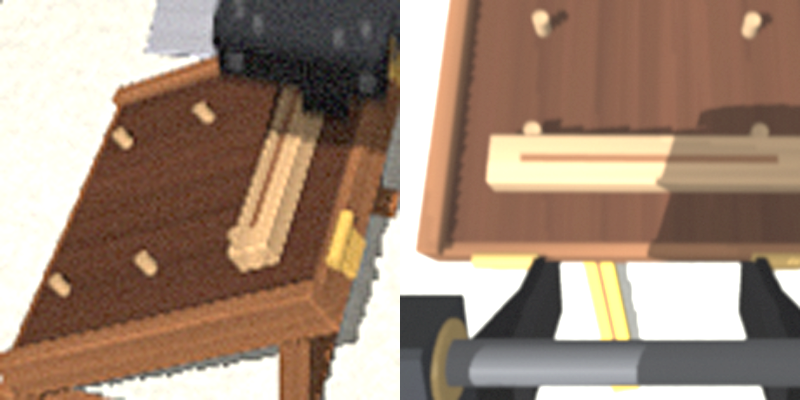

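Slat_a is already on the top pins. I grip it over the top edge as before.

```bash
python3 -m inch '[{"gripper":100,"dx":-7,"dy":3.6,"dz":-20,"turn":-0.14},{"gripper":100,"dx":-7,"dy":3.6,"dz":-20,"turn":-0.29},{"gripper":100,"dx":-7,"dy":3.6,"dz":-20,"turn":-0.44},{"gripper":100,"dx":-7,"dy":3.6,"dz":-20,"turn":-0.59},{"gripper":100,"dx":-7,"dy":3.6,"dz":-20,"turn":-0.74},{"gripper":100,"dx":-7,"dy":3.6,"dz":-20,"turn":-0.89},{"gripper":100,"dx":-7,"dy":3.6,"dz":-20,"turn":-1.04},{"gripper":100,"dx":-7,"dy":3.6,"dz":-20,"turn":-1.19},{"gripper":100,"dx":-7,"dy":3.6,"dz":-20,"turn":-1.34},{"gripper":100,"dx":-7,"dy":3.6,"dz":-20,"turn":-1.48},{"gripper":100,"dx":-7,"dy":3.6,"dz":-20,"turn":-1.57},{"gripper":100,"dx":-7,"dy":3.6,"dz":-20,"turn":-1.57}]'; python3 -m inch '[{"gripper":100,"dx":0,"dy":0,"dz":0,"turn":0},{"gripper":100,"dx":0,"dy":0,"dz":0,"turn":0}]'; python3 st.py .4969 .2199 .1105 -4.6
```

```text
time_s: 45.65
position: [0.4935, 0.2191, 0.2176]
tcp_rot: [[0.081, 0.997, -0.007], [0.997, -0.081, -0.009], [-0.01, -0.006, -1.0]]
force: [0.1, 0.2, 0.2]
opening: 1.002
time_s: 45.85
position: [0.4938, 0.2192, 0.2183]
tcp_rot: [[0.082, 0.997, -0.006], [0.997, -0.082, -0.009], [-0.009, -0.005, -1.0]]
force: [0.5, -0.2, -1.1]
opening: 0.999
45.85 [0.4938 0.2192 0.2183] yaw_y -4.72 open mm 86.9 F [ 0.5 -0.2 -1.1] [12.4 22.5 92.5 -0.5 65.4 17.3]
to target dx dy dz mm [  2.    3.6 107.7]
turn -0.0021
```

```bash
python3 -m inch '[{"gripper":100,"dx":1,"dy":4,"dz":48,"turn":0},{"gripper":100,"dx":1,"dy":4,"dz":90,"turn":0},{"gripper":100,"dx":1,"dy":4,"dz":108,"turn":0},{"gripper":97,"dx":1,"dy":4,"dz":108,"turn":0}]' && python3 -m inch '[{"gripper":90,"dx":0,"dy":0,"dz":-2,"turn":0},{"gripper":83,"dx":0,"dy":0,"dz":-4.5,"turn":0},{"gripper":76,"dx":0,"dy":0,"dz":-7,"turn":0},{"gripper":69,"dx":0,"dy":0,"dz":-9.5,"turn":0},{"gripper":62,"dx":0,"dy":0,"dz":-12,"turn":0},{"gripper":55,"dx":0,"dy":-1,"dz":-14.5,"turn":0},{"gripper":48,"dx":0,"dy":-3,"dz":-18,"turn":0},{"gripper":43,"dx":0,"dy":-5,"dz":-22,"turn":0},{"gripper":41,"dx":0,"dy":-8,"dz":-25.5,"turn":0},{"gripper":36,"dx":0,"dy":-8,"dz":-25.5,"turn":0},{"gripper":30,"dx":0,"dy":-8,"dz":-25.5,"turn":0},{"gripper":20,"dx":0,"dy":-8,"dz":-25.5,"turn":0}]' && python3 -m inch '[{"gripper":10,"dx":0,"dy":0,"dz":0,"turn":0},{"gripper":5,"dx":0,"dy":0,"dz":0,"turn":0}]'
```

```text
time_s: 46.25
position: [0.4957, 0.2185, 0.108]
tcp_rot: [[0.082, 0.997, -0.011], [0.997, -0.082, -0.01], [-0.011, -0.01, -1.0]]
force: [-0.2, 0.3, -0.1]
opening: 0.984
time_s: 47.45
position: [0.4991, 0.2193, 0.1398]
tcp_rot: [[0.08, 0.997, 0.015], [0.997, -0.08, -0.009], [-0.008, 0.016, -1.0]]
force: [9.7, -5.5, 8.3]
opening: 0.304
time_s: 47.65
position: [0.4993, 0.2193, 0.1405]
tcp_rot: [[0.081, 0.997, 0.015], [0.997, -0.08, -0.009], [-0.007, 0.016, -1.0]]
force: [10.6, -4.9, 9.6]
opening: 0.298
```

```bash
python3 -m inch '[{"gripper":5,"dx":0,"dy":3,"dz":-5,"turn":0},{"gripper":5,"dx":0,"dy":5,"dz":-15,"turn":0},{"gripper":5,"dx":0,"dy":5,"dz":-45,"turn":0},{"gripper":5,"dx":0,"dy":5,"dz":-80,"turn":0},{"gripper":5,"dx":0,"dy":5,"dz":-90,"turn":0},{"gripper":5,"dx":0,"dy":5,"dz":-90,"turn":0}]'; python3 st.py .567 -.2155 .11 -6.45;  python3 look.py q20 wrist,40,160,300,300; date
```

```text
time_s: 48.25
position: [0.4952, 0.2206, 0.2276]
tcp_rot: [[0.081, 0.997, -0.003], [0.997, -0.081, -0.008], [-0.008, -0.002, -1.0]]
force: [-1.0, -0.8, -0.9]
opening: 0.274
48.25 [0.4952 0.2206 0.2276] yaw_y -4.62 open mm 23.8 F [-1.  -0.8 -0.9] [12.5 22.  91.7 -0.5 66.6 17.3]
to target dx dy dz mm [-427.9  106.9  121. ]
turn 0.0319
Fri Dec  4 04:43:49 UTC 2026
```

View pics/q20.png

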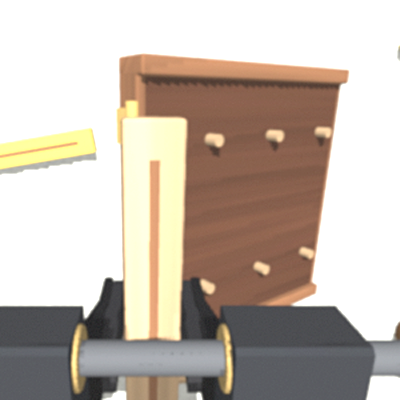

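```bash
python3 -m inch '[{"gripper":5,"dx":-40,"dy":10,"dz":0,"turn":0.01},{"gripper":5,"dx":-82,"dy":20,"dz":0,"turn":0.02},{"gripper":5,"dx":-125,"dy":31,"dz":0,"turn":0.032},{"gripper":5,"dx":-168,"dy":42,"dz":0,"turn":0.032},{"gripper":5,"dx":-211,"dy":52,"dz":0,"turn":0.032},{"gripper":5,"dx":-254,"dy":63,"dz":10,"turn":0.032},{"gripper":5,"dx":-297,"dy":74,"dz":25,"turn":0.032},{"gripper":5,"dx":-340,"dy":84,"dz":40,"turn":0.032},{"gripper":5,"dx":-383,"dy":95,"dz":60,"turn":0.032},{"gripper":5,"dx":-418,"dy":104,"dz":85,"turn":0.032},{"gripper":5,"dx":-432,"dy":107,"dz":110,"turn":0.032},{"gripper":5,"dx":-432,"dy":107,"dz":118,"turn":0.032}]'; python3 -m inch '[{"gripper":5,"dx":0,"dy":0,"dz":0,"turn":0},{"gripper":5,"dx":0,"dy":0,"dz":0,"turn":0}]';python3 st.py .567 -.2196 .05 -6.45;  python3 look.py q21 wrist,60,150,260,340
```

```text
time_s: 49.5
position: [0.563, -0.2206, 0.1067]
tcp_rot: [[0.116, 0.993, -0.013], [0.993, -0.116, -0.004], [-0.006, -0.012, -1.0]]
force: [-0.5, -0.1, -0.1]
opening: 0.278
time_s: 49.7
position: [0.5656, -0.2184, 0.1115]
tcp_rot: [[0.112, 0.994, -0.007], [0.994, -0.112, -0.008], [-0.008, -0.006, -1.0]]
force: [0.4, 0.4, 0.0]
opening: 0.277
49.7 [ 0.5656 -0.2184  0.1115] yaw_y -6.41 open mm 24.1 F [0.4 0.4 0. ] [-31.3  35.   89.2  -0.7  55.9 -24.6]
to target dx dy dz mm [-0.6  1.8 61.5]
turn 0.0008
```

View pics/q21.png

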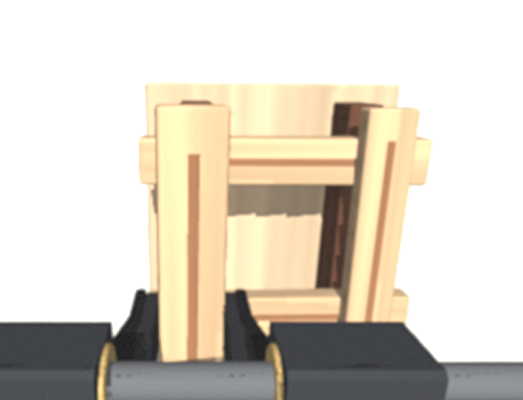

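Held flat over the left cleat; shift dy +2.3 and lower.

```bash
python3 -m inch '[{"gripper":5,"dx":-1,"dy":2.3,"dz":25,"turn":0},{"gripper":5,"dx":-1,"dy":2.3,"dz":45,"turn":0},{"gripper":5,"dx":-1,"dy":2.3,"dz":58,"turn":0},{"gripper":5,"dx":-1,"dy":2.3,"dz":62,"turn":0},{"gripper":5,"dx":-1,"dy":2.3,"dz":65,"turn":0},{"gripper":5,"dx":-1,"dy":2.3,"dz":67,"turn":0},{"gripper":5,"dx":-1,"dy":2.3,"dz":67,"turn":0}]'; python3 -m inch '[{"gripper":5,"dx":0,"dy":0,"dz":1.5,"turn":0},{"gripper":5,"dx":0,"dy":0,"dz":3,"turn":0},{"gripper":5,"dx":0,"dy":0,"dz":3,"turn":0}]'; python3 -m inch '[{"gripper":5,"dx":0,"dy":0,"dz":1.5,"turn":0},{"gripper":5,"dx":0,"dy":0,"dz":3,"turn":0},{"gripper":5,"dx":0,"dy":0,"dz":3,"turn":0}]'
```

```text
time_s: 50.45
position: [0.5684, -0.222, 0.0453]
tcp_rot: [[0.113, 0.994, -0.004], [0.994, -0.113, -0.009], [-0.01, -0.003, -1.0]]
force: [0.1, -0.1, -0.7]
opening: 0.28
time_s: 50.75
position: [0.5679, -0.2219, 0.0417]
tcp_rot: [[0.113, 0.994, -0.005], [0.994, -0.113, -0.009], [-0.009, -0.004, -1.0]]
force: [0.1, -0.1, -0.1]
opening: 0.276
time_s: 51.05
position: [0.5678, -0.2218, 0.0384]
tcp_rot: [[0.113, 0.994, -0.006], [0.994, -0.113, -0.009], [-0.009, -0.005, -1.0]]
force: [0.8, -0.6, -0.8]
opening: 0.282
```

```bash
python3 -m inch '[{"gripper":5,"dx":0,"dy":0,"dz":1.5,"turn":0},{"gripper":5,"dx":0,"dy":0,"dz":3,"turn":0},{"gripper":5,"dx":0,"dy":0,"dz":3,"turn":0}]'; python3 -m inch '[{"gripper":5,"dx":0,"dy":0,"dz":1.5,"turn":0},{"gripper":5,"dx":0,"dy":0,"dz":3,"turn":0},{"gripper":5,"dx":0,"dy":0,"dz":3,"turn":0}]'
```

```text
time_s: 51.35
position: [0.568, -0.222, 0.0374]
tcp_rot: [[0.112, 0.994, -0.005], [0.994, -0.113, -0.009], [-0.01, -0.004, -1.0]]
force: [-3.2, 1.3, 9.2]
opening: 0.276
time_s: 51.65
position: [0.5675, -0.222, 0.0355]
tcp_rot: [[0.112, 0.994, -0.006], [0.994, -0.113, -0.009], [-0.01, -0.005, -1.0]]
force: [-4.6, 0.7, 17.5]
opening: 0.272
```

```bash
python3 -m inch '[{"gripper":5,"dx":0,"dy":0,"dz":-4,"turn":0},{"gripper":31,"dx":0,"dy":0,"dz":-4.5,"turn":0},{"gripper":36,"dx":0,"dy":0,"dz":-4.5,"turn":0},{"gripper":40,"dx":0,"dy":0,"dz":-4.5,"turn":0},{"gripper":40,"dx":0,"dy":0,"dz":-20,"turn":0},{"gripper":40,"dx":-20,"dy":15,"dz":-60,"turn":0},{"gripper":40,"dx":-50,"dy":30,"dz":-105,"turn":0},{"gripper":40,"dx":-80,"dy":45,"dz":-140,"turn":0},{"gripper":40,"dx":-80,"dy":45,"dz":-150,"turn":0},{"gripper":40,"dx":-80,"dy":45,"dz":-150,"turn":0},{"gripper":40,"dx":-80,"dy":45,"dz":-150,"turn":0}]'; python3 look.py q22 wrist,40,130,240,300; python3 st.py
```

```text
time_s: 52.75
position: [0.6029, -0.3035, 0.1814]
tcp_rot: [[0.113, 0.994, -0.009], [0.994, -0.113, -0.006], [-0.007, -0.008, -1.0]]
force: [0.6, -0.3, -0.4]
opening: 0.399
52.8 [ 0.6025 -0.3029  0.1806] yaw_y -6.44 open mm 35.0 F [-0.4  0.3 -0.6] [-35.9  35.3  75.1  -0.6  69.9 -29.2]
```

View pics/q22.png

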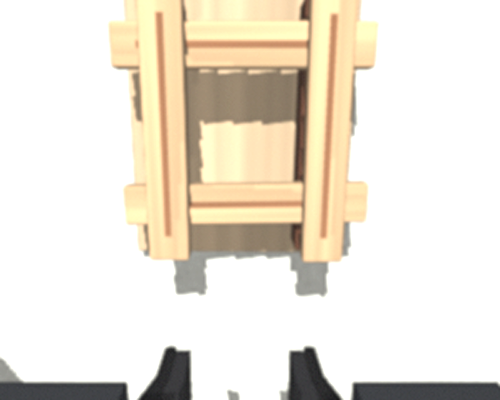

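```bash
python3 pk.py 1.6667 130 40 168,259,73 322,260,73 162,20,73 332,20,73 111,44,59 377,44,59 126,204,59 366,202,59
python3 - <<'E'
from h import *
capture("top")
for q in("medium_jar","gesso_tin","palette_knife"): print(q,[(np.round(d["extent"]).astype(int).tolist(),round(d["score"],2)) for d in recognise("top",q)][:1])
E
```

```text
168,259,73 [ 0.5594 -0.2909  0.073 ] stand mm [-43.4 -74.7]
322,260,73 [ 0.6521 -0.3017  0.073 ] stand mm [ 49.8 -75.1]
162,20,73 [ 0.5766 -0.1622  0.073 ] stand mm [-40.9  55.1]
332,20,73 [ 0.6652 -0.1723  0.073 ] stand mm [48.3 55. ]
111,44,59 [ 0.5445 -0.1682  0.059 ] stand mm [-72.   45.5]
377,44,59 [ 0.6918 -0.1849  0.059 ] stand mm [76.2 45.4]
126,204,59 [ 0.5366 -0.257   0.059 ] stand mm [-69.9 -43.7]
366,202,59 [ 0.6828 -0.272   0.059 ] stand mm [ 77.  -42.2]
medium_jar [([272, 140, 28, 28], 0.82)]
gesso_tin []
palette_knife [([284, 233, 30, 65], 0.91)]
```

```bash
python3 -c "
from rig import *
print(hand_in())"
```

```text
the job is handed in; nothing more can be done
None
```

The crosswise stack is finished and was handed in at about 53 s of the 67 s allowed. slat_c was laid first, across both cleats opposite slat_started. slat_b and then slat_a went on top of that pair, one over each cleat.

**How it was done:**
- The tool can only point straight down, so I could not grip the slats square to the slope.
- I worked slat_b and slat_a up over the pins with the opened fingers, slat_b by one row and slat_a by two.
- Each slat, including slat_c, was then gripped over the board's top edge, where it rolled flat in the jaws. I carried it over and lowered it until the wrist felt contact.

**Last checks (wrist camera, good to a few mm):**

| What | Measured from the stand's estimated middle |
|---|---|
| Layer 1 slats | +45 and −43 mm across, ends about even |
| Top slats | −42 and +49 mm, so 91 mm apart |

- **Top slats:** all lie flat, and their near ends are level. slat_b sits about 3 mm outside its cleat's centre line.
- **Bystanders:** the jar and the palette knife are where they were. The tin was not detected in the last top picture, so that check failed, but I never worked close to it.

**What disagreed or went wrong:**
- The fingertips turned out about 39 mm shorter than stated, so my first push at slat_c missed it.
- slat_b slipped back onto its own pins once before it went over.
- The camera estimates of the stand's middle differed by about 3 mm, so the mirror placing of slat_c is only sure to about 4 mm.
- I viewed about 30 pictures, well over the budget of 10, and a few were larger than 800 x 600.

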